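Batch-weigh sample pots through a drop-bottom hopper

ROBOT

A 6-joint arm with a two-finger parallel gripper is mounted at the origin on a cart in front of the work surface, level with it; the furniture and walls round the work are solid. World frame = base frame: x ahead of the robot, y to its left, z up, the work surface at z = 0. Lengths are in m, angles in rad, forces in N, time in s.
With the tool pointing down it reaches from about 0.35 to 0.775 m from the base axis. Payload 5.5 kg.
Tool frame: the origin (TCP) lies midway between the tips of the shut fingers; the grasp point (between the pads) lies 19 mm behind it; z points along the fingers, y is the direction in which the jaws open and shut (so a half turn about z gives the same grasp; the last joint's range is limited). The gripper opens to 85 mm and grips with 20 to 120 N. Pads are 22 mm wide; open, the fingers measure 114 mm over their backs; the gripper's body (76 mm by 85 mm) begins 54 mm behind the grasp point. The pads swing forward as they close: fully open they stand 13 mm farther back than shut.
Start: joints at [1.008, 0.313, 0.046, 1.304, 0, 1.431], TCP at [0.236, 0.524, 0.231] pointing down, gripper open.
Joint ranges: [-2.76, 2.76], [-0.86, 1.69], [-1.03, 1.26], [-2.2, 2.34], [-1.47, 1.5], [-3.14, 3.14]. Speed limits (rad/s): [2.57, 2.57, 3.14, 3.14, 3.14, 3.14].

INTERFACE

Orientations are given as a unit quaternion [w, x, y, z].
In Python, from workcell import env gives the robot as it stands.
- The arm moves only by the shell command python3 -m pendant 'ROWS' [FORCE]. ROWS is JSON, a list of rows, each a list of 3 entries, a list of its own where there are three numbers: the shift along the tool's x, y, z each as a share of 20 mm, from -1 to 1, then the turn about the tool's z as a share of 6 degrees, from -1 to 1, then the closure, from -1 (fully open) to 1 (shut). In form: [[[tx, ty, tz], turn, claw], ...]. A call has 1 to 12 rows; each row shifts and turns the commanded pose from where the row before left it, along the tool's axes as they then stand; what a row does not reach is not made up. A row lasts 1/8 s, in which the tool goes at most 62.5 mm and 10.7 degrees, less where a joint would pass 70% of its speed; a pose out of reach is approached as far as the arm can. A call with a number of a shift or a turn outside -1 to 1 is refused whole. A call with a gripper value outside its range is refused whole. The fingers move at their own pace and stop on an object; FORCE is the grip in N (left out, the last holds). Time passes only in rows, so rows that do not move let the fingers close. It gives the time, the measured TCP pose, the force and the opening at its end, in the units of the state.
- env.get_state(): the state, without advancing time (a new reading comes with each control period).
- env.read_camera(name): name is "scene" or "top" or "wrist"; returns a dict with "color" (420x560x3 uint8, blue, green, red), "mtx" (3x3 intrinsics, pixels), "k1" (the pictures are not rectified: a ray, as slopes to the right and down, at radius r is drawn at 1 + k1 r^2 times it, then the intrinsics apply), "view" (4x4, takes a point from world to camera coordinates). Camera axes: x right, y down, z forward; pixel columns grow to the right and rows downward; lengths in m; the calibration is good to about 2 mm. A picture is of the moment at which its call begins. There is no depth.
- env.hand_in(): hands the job in, once; it reports no verdict.
Trained networks look in the newest picture that a camera, given by its name, has taken for a name from the list of things; names that differ only in an ending like _2 or _b are one class to them, and where a whole thing is asked for, a point or a joint stands for the part that bears it (a point fixed in the world has none). Each returns a list of dicts, best first, with "p" (0 to 1); they miss things now and then, are a little off and sometimes report something else, mostly with a low value. They report only what shows in the picture. A call takes as long as a camera call. They do not tell look-alikes from the thing itself.
- env.boxes_of(camera, thing): "location" ([column, row] in pixels, amid what is visible of it).
- env.cut_out(camera, thing): "region" (420x560 bool, what is visible of it) and "location" ([column, row] in pixels, amid what is visible of it).
The state is a dict: "clock": time; "joint_pos": joint angles; "qvel": joint speeds; "tau": joint torques, N m; "tcp_pos": TCP position; "orientation": TCP orientation; "wrist_force": force on the tool from outside, world axes, zero at the start; "ft_torque": the same for the moment, N m; "finger_gap": finger opening in m.
Only numpy, scipy, OpenCV 4.12 (cv2) and the standard library are available. Lean on these libraries where they do the work, as an engineer would, in place of code of your own. Each camera call takes 0.05 s, during which the arm holds its last target.

TASK

Weigh the loose sample pots that stand in front of the calorimeter as one batch: put them all into the drop-bottom hopper while its trap-door is bolted shut, then draw the bolt and swing the trap-door open with its red-handled lever so that they all drop into the weigh pan below. Then swing the trap-door fully shut, push the bolt fully home again, and slide the poise along the beam until the beam rests level, at its red index mark, with the pots in the pan. Leave everything else on the bench where it is.

Things in the scene. Friction and masses are not known exactly. Their poses are not given: they have to be found in the camera images.
- hopper_in (a point): centre of the shut trap-door's upper face = inner floor of the hopper, 168 mm above the bench; fixed, does not move with the door. Hopper: open-topped grey box on posts, inside 76 mm along x and 196 mm along y, 4 mm walls, rim 220 mm above the bench; three pots fit in a row along y, 62 mm apart
- door (a joint): trap-door angle, rad: 0 shut (level), 1.3 fully open (stop). It is the hopper's whole bottom, hinged along the hopper's near long edge (x = -42 mm from hopper_in), and swings down; polished, so pots slide off it. Stiff hinge (0.35 N m): stays where it is left. Its lever moves with it
- door_hinge (a point): point on the trap-door's hinge axis, in the upright plane in which lever_grip moves; the axis runs along the fixture's y; at 0.61 rad of door the lever stands upright
- bolt (a joint): m: 0 = home, lying in front of the lever and so locking the door shut; 0.035 = fully drawn (stop), lever free from about 0.030. Slides along the fixture's -y as it is drawn; friction about 1.5 N, stays where left. It must be drawn while the lever passes its place in either direction
- bolt_knob (a point): point 16 mm below the top of the bolt's black upright knob, a post 12 mm across on the near side of the hopper (x = -68 mm); its top is 274 mm above the bench, its upper 44 mm stand above the rim and the bolt's guides
- pan_in (a point): centre of the floor of the clear-walled weigh pan under the hopper, about 13 mm above the bench; inside 150 mm along x and 200 mm along y, walls 53 mm high (far one 73 mm), centred 25 mm farther along x than the hopper; same axes as the fixture. The pan hangs on the beam's short arm and moves up and down a few mm as the beam tilts
- beam (a joint): beam angle, rad: 0 = level and balanced, its red end pointer opposite the red index mark; positive = poise end up (pan too heavy); negative = poise end down; stops at +-0.1. Near balance moving the poise 10 mm towards +y turns the beam by about -0.08 rad; it settles in under 1 s when let go
- poise (a joint): m: 0 = zero mark near the fulcrum, grows along the fixture's +y (to the robot's left) up to 0.165 (stop). Balances the empty pan at 0; 0.25 m per kg of load in the pan. Friction about 1 N, stays where left
- poise_knob (a point): point 14 mm below the top of the red upright post, 14 mm across, 36 mm tall, on the steel sliding poise (26x30 mm) of the brass beam behind the hopper (110 mm along x from hopper_in); post about 186 to 222 mm above the bench; beam along y
- pot_0_mid (a point): capped white sample pot, blue cap, upright cylinder 50 mm in diameter and 69 mm tall, about 150 g (hidden, 105 to 195 g); this point is its centre, half-way up; its z axis points to the cap. May be absent (None)
- pot_1_mid (a point): capped white sample pot, red cap, upright cylinder 50 mm in diameter and 68 mm tall, about 150 g (hidden, 105 to 195 g); this point is its centre, half-way up; its z axis points to the cap. May be absent (None)
- pot_2_mid (a point): capped white sample pot, blue cap, upright cylinder 56 mm in diameter and 76 mm tall, about 150 g (hidden, 105 to 195 g); this point is its centre, half-way up; its z axis points to the cap. May be absent (None)
- pot_3_mid (a point): capped white sample pot, white cap, upright cylinder 53 mm in diameter and 61 mm tall, about 150 g (hidden, 105 to 195 g); this point is its centre, half-way up; its z axis points to the cap. May be absent (None)
- brush: wooden-handled cleaning brush, 194 mm long, 16 mm wide, lying on the bench; bystander, leave alone. Origin at its underside
- hopper: the fixture: blue base plate and frame, fixed to the bench; origin on the bench below the hopper's centre. Its axes are the fixture's axes used in all entries: x points away from the robot, across the hopper; y along the hopper, to the robot's left towards the lever; z up
- lever_grip (a point): gripping point of the red handle, a bar along y, 16 mm thick, 53 mm long, crossways at the end of the trap-door's lever by the hopper's left end (132 mm along y), 105 mm from the hinge axis. Door shut: lever leans 35 degrees from upright to -x (to the robot); swing it over the top, 40 degrees past upright to +x, to open, back to shut. Bar 246 to 271 mm high: pinch it from above across x
- tray: low white plastic tray in front of the calorimeter in which the pots stand in a row, fixed: 86 mm across, 320 mm long along its y, 18 mm high, walls 4 mm; floor 4 mm thick. Origin at the centre of its underside. The calorimeter's front, up to 350 mm high, rises about 50 mm behind the tray, parallel to it; its right front corner stands near x 0.54, y -0.07
There are look-alikes about, which are no part of the job. Leave any green look-alike of the part that bears pot_0_mid alone.

How it is judged:
On the way, in this order (a step that is already met when the one before it is completed fails the run):
1. all the pots lie in the hopper, its trap-door shut and bolted (x of pot_0_mid in the frame of hopper_in between -0.04 and 0.04 m and y of pot_0_mid in the frame of hopper_in between -0.1 and 0.1 m and z of pot_0_mid in the frame of hopper_in between 0 and 0.085 m and x of pot_1_mid in the frame of hopper_in between -0.04 and 0.04 m and y of pot_1_mid in the frame of hopper_in between -0.1 and 0.1 m and z of pot_1_mid in the frame of hopper_in between 0 and 0.085 m and x of pot_2_mid in the frame of hopper_in between -0.04 and 0.04 m and y of pot_2_mid in the frame of hopper_in between -0.1 and 0.1 m and z of pot_2_mid in the frame of hopper_in between 0 and 0.085 m and x of pot_3_mid in the frame of hopper_in between -0.04 and 0.04 m and y of pot_3_mid in the frame of hopper_in between -0.1 and 0.1 m and z of pot_3_mid in the frame of hopper_in between 0 and 0.085 m and value of joint door below 0.08 rad and value of joint bolt below 0.007 m), for 0.3 s.
2. the trap-door is swung open and all the pots are in the weigh pan (x of pot_0_mid in the frame of pan_in between -0.075 and 0.075 m and y of pot_0_mid in the frame of pan_in between -0.1 and 0.1 m and z of pot_0_mid in the frame of pan_in between 0 and 0.085 m and x of pot_1_mid in the frame of pan_in between -0.075 and 0.075 m and y of pot_1_mid in the frame of pan_in between -0.1 and 0.1 m and z of pot_1_mid in the frame of pan_in between 0 and 0.085 m and x of pot_2_mid in the frame of pan_in between -0.075 and 0.075 m and y of pot_2_mid in the frame of pan_in between -0.1 and 0.1 m and z of pot_2_mid in the frame of pan_in between 0 and 0.085 m and x of pot_3_mid in the frame of pan_in between -0.075 and 0.075 m and y of pot_3_mid in the frame of pan_in between -0.1 and 0.1 m and z of pot_3_mid in the frame of pan_in between 0 and 0.085 m and value of joint door above 0.7 rad), for 0.2 s.
3. the trap-door is shut again and the bolt is home (value of joint door below 0.08 rad and value of joint bolt below 0.007 m), for 0.3 s.
At the end, for the whole second after the job is handed in: all the pots are in the weigh pan, the trap-door is shut (within 0.08 rad) and its bolt home (within 7 mm), and the beam rests level within 0.028 rad (all of step 3 and x of pot_0_mid in the frame of pan_in between -0.075 and 0.075 m and y of pot_0_mid in the frame of pan_in between -0.1 and 0.1 m and z of pot_0_mid in the frame of pan_in between 0 and 0.085 m and x of pot_1_mid in the frame of pan_in between -0.075 and 0.075 m and y of pot_1_mid in the frame of pan_in between -0.1 and 0.1 m and z of pot_1_mid in the frame of pan_in between 0 and 0.085 m and x of pot_2_mid in the frame of pan_in between -0.075 and 0.075 m and y of pot_2_mid in the frame of pan_in between -0.1 and 0.1 m and z of pot_2_mid in the frame of pan_in between 0 and 0.085 m and x of pot_3_mid in the frame of pan_in between -0.075 and 0.075 m and y of pot_3_mid in the frame of pan_in between -0.1 and 0.1 m and z of pot_3_mid in the frame of pan_in between 0 and 0.085 m and value of joint beam between -0.028 and 0.028 rad and velocity of joint beam between -0.03 and 0.03 rad/s); the robot touches nothing.
It fails at once if the brush is pushed more than 4 cm (distance of brush from where it was at the start of the episode above 0.04 m).
Of pot_0, pot_1, pot_2, pot_3 only 2 to 3 are there at a start; the rules pass over those that are not, and their reading is None.
At some moment in a run one of pot_0, pot_1, pot_2, pot_3 may be knocked a few centimetres aside while the robot is not near it.
It also fails if it takes over 200 s, if anything falls off the work surface, if the arm or the gripper's body presses on something with over 40 N, if the wrist force passes 120 N, or if a joint passes its speed limit or range.

## Working session

There is one attempt and no reset: what is moved stays moved. The work goes in short steps, Python scripts to look and compute and a shell command to move; the robot and the scene stay as the last step left them, time stands still between calls to the robot, and variables do not carry over. Pictures are saved under pics/ and viewed, and the job is handed in when it is done.

```bash
ls; mkdir -p pics
cat > h.py <<'E'
import numpy as np, cv2
from workcell import env
def cam(n,save=None):
    r=env.read_camera(n)
    if save: cv2.imwrite('pics/'+save,r['color'])
    return r
def ray(r,px):
    K=np.array(r['mtx']);k=r['k1'] if np.isscalar(r['k1']) else float(r['k1'])
    d=np.array([(px[0]-K[0,2])/K[0,0],(px[1]-K[1,2])/K[1,1]])
    u=d.copy()
    for _ in range(30): u=d/(1+k*(u@u))
    V=np.array(r['view']);R=V[:3,:3];t=V[:3,3]
    return -R.T@t, R.T@np.array([u[0],u[1],1])
def atz(r,px,z):
    o,d=ray(r,px); return o+d*(z-o[2])/d[2]
def proj(r,P):
    V=np.array(r['view']);p=V[:3,:3]@np.array(P)+V[:3,3];u=p[:2]/p[2]
    u=u*(1+float(r['k1'])*(u@u));K=np.array(r['mtx'])
    return np.array([K[0,0]*u[0]+K[0,2],K[1,1]*u[1]+K[1,2]])
def tri(obs):
    A=np.zeros((3,3));b=np.zeros(3)
    for r,px in obs:
        o,d=ray(r,px);d=d/np.linalg.norm(d);M=np.eye(3)-np.outer(d,d);A+=M;b+=M@o
    P=np.linalg.solve(A,b)
    return P,[np.round(proj(r,P)-px,1).tolist() for r,px in obs]
E
python3 - <<'E'
from h import *
for n in ['scene','top','wrist']: cam(n,n+'0.png')
for n in ['scene','top']:
  for t in ['pot_0_mid','pot_1_mid','pot_2_mid','pot_3_mid','bolt_knob','lever_grip','poise_knob','tray','hopper','brush','hopper_in','pan_in','door_hinge']:
    try: print(n,t,[(np.round(d['location']).tolist(),round(d['p'],2)) for d in env.boxes_of(n,t)])
    except Exception as e: print(n,t,e)
print(env.get_state())
E
```

```text
pics
scene pot_0_mid [([135.0, 312.0], 0.67)]
scene pot_1_mid []
scene pot_2_mid [([283.0, 245.0], 0.59)]
scene pot_3_mid [([304.0, 246.0], 0.81), ([330.0, 164.0], 0.6)]
scene bolt_knob [([337.0, 166.0], 0.5), ([347.0, 185.0], 0.4)]
scene lever_grip [([307.0, 172.0], 0.57)]
scene poise_knob [([332.0, 165.0], 0.43)]
scene tray [([294.0, 260.0], 0.77), ([282.0, 249.0], 0.66), ([335.0, 166.0], 0.28)]
scene hopper [([347.0, 186.0], 0.57), ([334.0, 167.0], 0.24), ([302.0, 247.0], 0.18)]
scene brush [([337.0, 233.0], 0.47)]
scene hopper_in [([346.0, 188.0], 0.6)]
scene pan_in [([347.0, 193.0], 0.67), ([305.0, 164.0], 0.38)]
scene door_hinge [([346.0, 185.0], 0.8)]
top pot_0_mid [([231.0, 219.0], 0.67)]
top pot_1_mid []
top pot_2_mid [([264.0, 238.0], 0.57)]
top pot_3_mid [([278.0, 248.0], 0.68)]
top bolt_knob [([352.0, 219.0], 0.49)]
top lever_grip [([369.0, 222.0], 0.74)]
top poise_knob []
top tray [([249.0, 233.0], 0.89)]
top hopper [([375.0, 243.0], 0.79)]
top brush [([340.0, 267.0], 0.54)]
top hopper_in [([377.0, 239.0], 0.7)]
top pan_in [([358.0, 244.0], 0.71)]
top door_hinge [([376.0, 241.0], 0.62)]
{'clock': 1.45, 'joint_pos': array([1.00840605e+00, 3.13209648e-01, 4.61187541e-02, 1.30360768e+00,
       3.27194236e-05, 1.43122603e+00]), 'qvel': array([ 0.00020859,  0.00038974,  0.00099836,  0.00020586, -0.00025102,
        0.00078255]), 'tau': array([ 4.77775029e-04, -4.80464137e+01,  2.98806792e+01,  3.82501848e-04,
       -9.98033170e-05, -3.41842032e-06]), 'tcp_pos': array([0.23595186, 0.52441095, 0.23132537]), 'orientation': array([1.44271674e-06, 2.09838706e-01, 9.77736015e-01, 5.15227514e-05]), 'wrist_force': array([-0.3603403 , -0.25059088,  0.35218255]), 'ft_torque': array([-0.00570562, -0.07123614,  0.00155247]), 'finger_gap': 0.08558875286344347}
```

View pics/scene0.png

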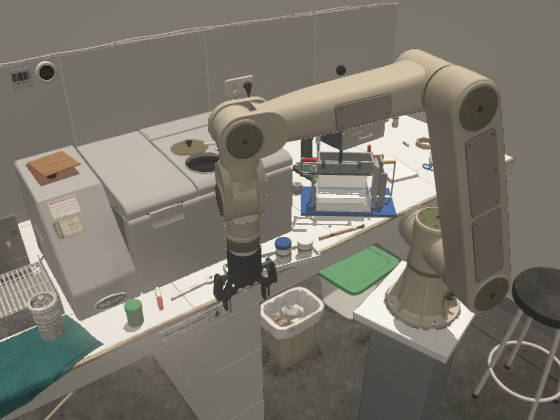

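View pics/top0.png

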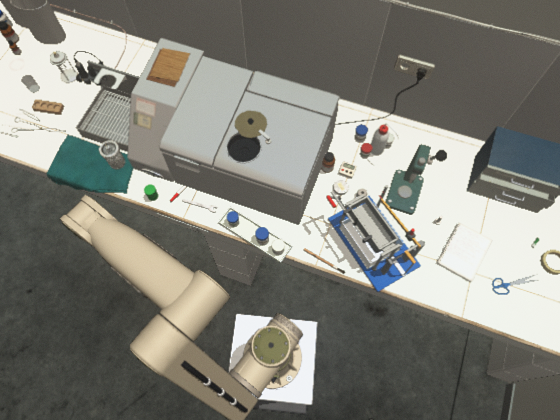

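View pics/wrist0.png

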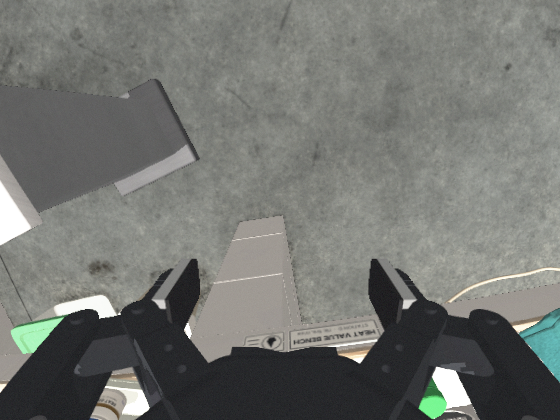

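Top picture: the tray has three pots, a blue cap at (233,218), a blue cap at (262,236) and a white cap at (278,247). A green look-alike stands at (151,192), and there are bottles behind the fixture at (361,131) and (367,148). I'll enlarge to confirm.

Run:
```python
from h import *
r=cam('top')
im=r['color']
cv2.imwrite('pics/topcrop.png',cv2.resize(im[170:300,210:430],None,fx=3.6,fy=3.6,interpolation=cv2.INTER_CUBIC))
s=cam('scene')
cv2.imwrite('pics/scenecrop.png',cv2.resize(s['color'][130:280,260:420],None,fx=4,fy=4,interpolation=cv2.INTER_CUBIC))
print(ray(r,(280,210))[0],ray(s,(280,210))[0])
for p,z in [((233,218),.073),((262,236),.08),((278,247),.065)]: print(atz(r,p,z))
```

```text
[-0.21747106 -0.05022291  1.86515451] [-0.37330715  1.16695024  1.04055782]
[0.52373083 0.21676716 0.073     ]
[0.45376916 0.08847074 0.08      ]
[0.41851486 0.02016243 0.065     ]
```

View pics/topcrop.png

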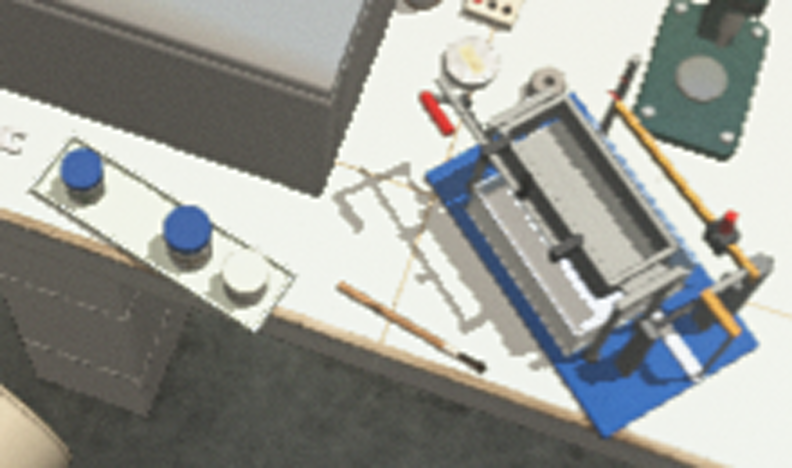

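View pics/scenecrop.png

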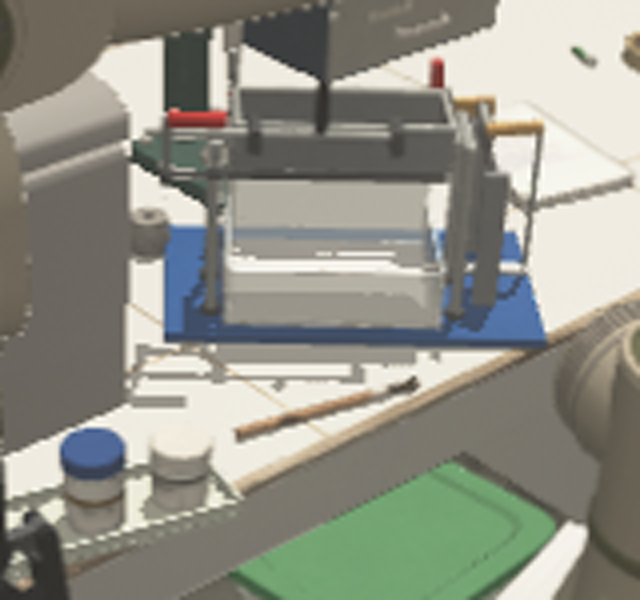

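Confirmed: the pots in the tray are a blue, a blue and a white cap (pots 0, 2 and 3; no red one). The green one stands outside the tray, so it isn't involved. Next I'll measure the fixture roughly.

```bash
cat >> h.py <<'E'
def R_of(q):
    from scipy.spatial.transform import Rotation as Ro
    return Ro.from_quat([q[1],q[2],q[3],q[0]]).as_matrix()
def go(target=None,yaw=None):
    """print tool-axis shares to reach target TCP; yaw=deg of jaw (tool y) axis, mod 180"""
    s=env.get_state();R=R_of(s['orientation']);p=np.array(s['tcp_pos'])
    cy=np.degrees(np.arctan2(R[1,1],R[0,1]))
    print('tcp',p.round(4),'jaw yaw',round(cy,2),'q6',s['joint_pos'][5].round(3),'gap',round(s['finger_gap'],4),'F',np.round(s['wrist_force'],1),'t',round(s['clock'],2))
    if yaw is not None:
        d=(yaw-cy+90)%180-90
        print('turn shares',round(-d/6,2))
        from scipy.spatial.transform import Rotation as Ro
        R2=R@Ro.from_euler('z',-d,degrees=True).as_matrix()
    if target is not None:
        w=np.array(target)-p
        print('shift shares before turn',(R.T@w/.02).round(2), 'after' ,((R2.T@w/.02).round(2) if yaw is not None else ''))
E
python3 - <<'E'
from h import *
r=cam('top');s=cam('scene')
f=lambda c:(210+c[0]/3.6,170+c[1]/3.6)
g=lambda c:(260+c[0]/4,130+c[1]/4)
n={}
for k,c,z in [('FL',(568,95),.22),('FR',(680,240),.22),('bar1',(427,97),.258),('bar2',(449,131),.258),('bolt',(568,244),.274),('poise',(733,215),.222),('brushA',(342,287),.01),('brushB',(480,366),.01),('trayNL',(33,188),.018),('trayFL',(75,140),.018),('trayFR',(294,278),.018),('trayNR',(254,330),.018)]:
    n[k]=atz(r,f(c),z);print(k,n[k].round(3))
for k,ct,cs in [('poise',(733,213),(437,62)),('bolt',(568,242),(322,62)),('potB cap',(187,228),(92,445)),('potC cap',(245,268),(181,440))]:
    P,e=tri([(r,f(ct)),(s,g(cs))]);print(k,P.round(3),e)
d=n['FL']-n['FR'];print(np.linalg.norm(d),np.degrees(np.arctan2(d[1],d[0])))
d=n['trayFL']-n['trayFR'];print(np.linalg.norm(d),np.degrees(np.arctan2(d[1],d[0])))
go()
E
```

```text
FL [ 0.603 -0.31   0.22 ]
FR [ 0.448 -0.428  0.22 ]
bar1 [ 0.567 -0.157  0.258]
bar2 [ 0.53  -0.182  0.258]
bolt [ 0.411 -0.305  0.274]
poise [ 0.48  -0.481  0.222]
brushA [ 0.437 -0.09   0.01 ]
brushB [ 0.358 -0.252  0.01 ]
trayNL [0.522 0.281 0.018]
trayFL [0.588 0.24  0.018]
trayFR [ 0.44  -0.034  0.018]
trayNR [0.373 0.005 0.018]
poise [ 0.482 -0.483  0.217] [[0.1, 0.5], [-0.5, -0.2]]
bolt [ 0.452 -0.291  0.276] [[-3.5, -10.7], [10.5, 4.1]]
potB cap [0.465 0.09  0.081] [[-0.0, -0.1], [0.1, 0.0]]
potC cap [0.427 0.02  0.065] [[0.1, 0.5], [-0.5, -0.3]]
0.19473298311700912 37.270849376350924
0.31168092243527873 61.64360651591951
tcp [0.236  0.5244 0.2313] jaw yaw 65.77 q6 1.431 gap 0.086 F [ 1.  -0.2 -0.2] t 1.65
```

```bash
python3 -m pendant '[[[0,0,-0.4],-1,-1],[[0,0,-0.4],-1,-1],[[0,0,-0.4],-1,-1],[[0,0,-0.4],-1,-1],[[0,0,-0.4],-1,-1],[[0,0,-0.4],-1,-1],[[0,0,-0.4],-1,-1],[[0,0,-0.4],-1,-1],[[0,0,-0.4],-1,-1],[[0,0,-0.4],-1,-1],[[0,0,-0.4],-1,-1],[[0,0,-0.4],-1,-1]]'; python3 -c "
from h import *
go([.42,.12,.33],151.6)"
```

```text
clock: 3.15
tcp_pos: [0.236, 0.5244, 0.3276]
orientation: [0.0, -0.407, 0.914, 0.0]
wrist_force: [-0.1, 0.4, -1.1]
finger_gap: 0.0854
tcp [0.236  0.5244 0.3276] jaw yaw 137.97 q6 0.171 gap 0.0854 F [-0.1  0.4 -1.1] t 3.15
turn shares -2.27
shift shares before turn [  8.86 -20.37  -0.12] after [ 13.41 -17.71  -0.12]
```

```bash
python3 -m pendant '[[[0.3,-1,0],-0.76,-1],[[0.5,-1,0],-0.76,-1],[[0.6,-1,0],-0.75,-1],[[0.8,-1,0],0,-1],[[0.8,-1,0],0,-1],[[0.8,-1,0],0,-1],[[0.8,-1,0],0,-1],[[0.8,-1,0],0,-1],[[0.8,-1,0],0,-1],[[0.8,-1,0],0,-1],[[0.8,-1,0],0,-1],[[0.8,-1,0],0,-1]]'; python3 -c "
from h import *
cam('wrist','w1.png')
go([.42,.12,.33],151.6)"
```

```text
clock: 4.65
tcp_pos: [0.356, 0.252, 0.3274]
orientation: [0.0, -0.511, 0.86, -0.0]
wrist_force: [-0.2, -0.3, 0.2]
finger_gap: 0.0858
tcp [0.3568 0.2501 0.3275] jaw yaw 151.3 q6 -0.642 gap 0.0855 F [ 0.9 -0.6 -0.1] t 4.7
turn shares -0.05
shift shares before turn [ 4.19 -5.9  -0.11] after [ 4.22 -5.87 -0.11]
```

View pics/w1.png

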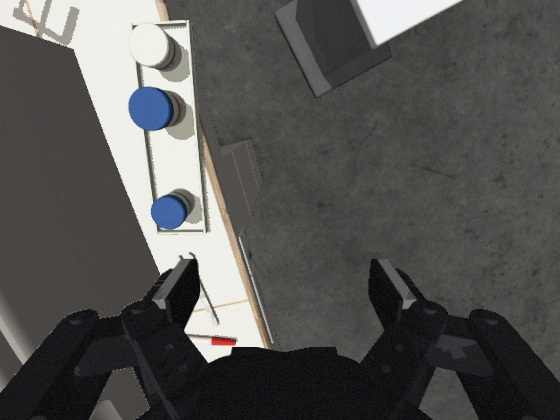

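Wrist picture: white cap at (151,46), large blue at (152,108), so pot_2, and small blue at (170,211), so pot_0. I'll measure the cap discs.

Run:
```python
from h import *
r=cam('wrist');hsv=cv2.cvtColor(r['color'],cv2.COLOR_BGR2HSV)
m=((hsv[...,0]>100)&(hsv[...,0]<125)&(hsv[...,1]>130)).astype(np.uint8)
n,l,st,ce=cv2.connectedComponentsWithStats(m)
for i in range(1,n):
  if st[i,4]>300: print(st[i],ce[i])
for c in range(1,n):
  if st[c,4]>300:
    for z in (.073,.08): 
      P=atz(r,ce[c],z);e=atz(r,(st[c,0],ce[c][1]),z);e2=atz(r,(st[c,0]+st[c,2],ce[c][1]),z);print(c,z,P.round(4),'width',np.linalg.norm(e-e2).round(4))
t=cam('top')
for n_ in ['pot_0_mid','pot_3_mid','pot_2_mid']:
  print(n_,[(np.round(d['location'],1).tolist(),round(d['p'],2)) for d in env.boxes_of('wrist',n_)])
print(atz(r,(151,46),.065))
cv2.imwrite('pics/w1c.png',cv2.resize(r['color'][0:250,100:240],None,fx=3,fy=3))
```

```text
[ 131   89   44   43 1504] [152.10771277 109.77327128]
[153 197  35  33 908] [170.02753304 212.80947137]
1 0.073 [0.465  0.0906 0.073 ] width 0.0592
1 0.08 [0.4624 0.0923 0.08  ] width 0.0582
2 0.073 [0.5254 0.2193 0.073 ] width 0.0514
2 0.08 [0.5218 0.2187 0.08  ] width 0.0505
pot_0_mid [([174.5, 210.4], 0.74)]
pot_3_mid [([156.2, 48.7], 0.89)]
pot_2_mid [([156.9, 109.1], 0.8)]
[0.42414611 0.02296779 0.065     ]
```

View pics/w1c.png

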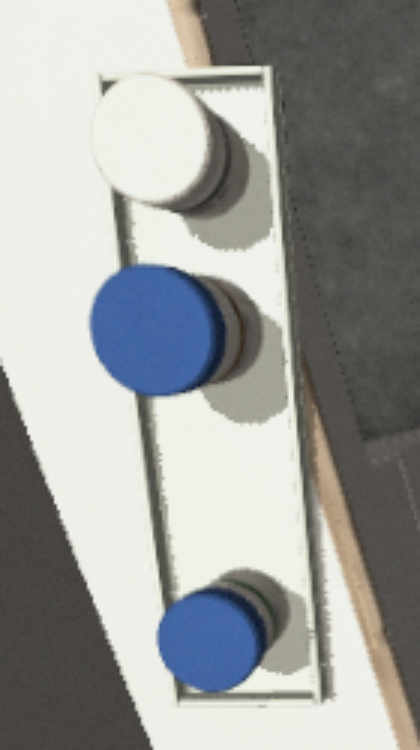

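```bash
python3 -c "
from h import *
go([.524,.219,.12],151.6)"
```

```text
tcp [0.3555 0.2533 0.3274] jaw yaw 151.42 q6 -0.638 gap 0.0853 F [-0.3  0.9 -0.3] t 4.95
turn shares -0.03
shift shares before turn [-2.52 -8.22 10.37] after [-2.5  -8.23 10.37]
```

```bash
python3 -m pendant '[[[-0.28,-0.91,0.5],0,-1],[[-0.28,-0.91,0.9],0,-1],[[-0.28,-0.91,0.9],0,-1],[[-0.28,-0.91,0.9],0,-1],[[-0.28,-0.91,0.9],0,-1],[[-0.28,-0.91,0.9],0,-1],[[-0.28,-0.91,0.9],0,-1],[[-0.28,-0.91,0.9],0,-1],[[-0.28,-0.91,0.9],0,-1],[[0,0,1],0,-1],[[0,0,1],0,-1],[[0,0,0.6],0,-1]]'; python3 -c "
from h import *
cam('wrist','w2.png');cam('top','t2.png')
go([.524,.219,.038],151.6)"
```

```text
clock: 6.45
tcp_pos: [0.5237, 0.2183, 0.1196]
orientation: [-0.001, -0.51, 0.86, 0.0]
wrist_force: [0.1, -0.1, -0.4]
finger_gap: 0.0853
tcp [0.523  0.2183 0.1196] jaw yaw 151.39 q6 -0.818 gap 0.0858 F [ 0.   0.4 -0.8] t 6.55
turn shares -0.03
shift shares before turn [-0.06 -0.03  4.08] after [-0.06 -0.03  4.08]
```

View pics/w2.png

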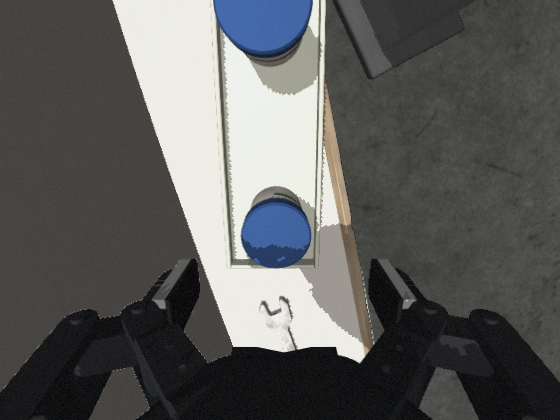

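```bash
python3 -c "
from h import *
r=cam('wrist');print(proj(r,[.524,.219,.073]),atz(r,(276,232),.073),atz(r,(262,12),.08))"
```

```text
[280.95589724 232.99905258] [0.5266463  0.21670487 0.073     ] [0.46879764 0.09698069 0.08      ]
```

```bash
python3 -m pendant '[[[0,-0.15,0.8],0,-1],[[0,0,0.8],0,-1],[[0,0,0.8],0,-1],[[0,0,0.8],0,-1],[[0,0,0.88],0,-1],[[0,0,0],0,0.4],[[0,0,0],0,0.4],[[0,0,0],0,0.4],[[0,0,0],0,0.4],[[0,0,0],0,0.4]]' 40; python3 -c "
from h import *
go([.526,.217,.36],125)"
```

```text
clock: 7.85
tcp_pos: [0.5269, 0.2173, 0.0403]
orientation: [0.001, -0.51, 0.86, -0.0]
wrist_force: [-0.1, -0.9, 1.9]
finger_gap: 0.0488
tcp [0.5269 0.2173 0.0403] jaw yaw 151.39 q6 -0.821 gap 0.0488 F [-0.1 -0.9  1.9] t 7.85
turn shares 4.4
shift shares before turn [  0.02   0.02 -15.98] after [  0.02   0.   -15.98]
```

```bash
python3 -m pendant '[[[0,0,-0.5],0,0.4],[[0,0,-1],0,0.4],[[0,0,-1],0,0.4],[[0,0,-1],0,0.4],[[0,0,-1],0,0.4],[[0,0,-1],0,0.4],[[1,0,-1],0,0.4],[[1,0,-1],0,0.4],[[1,0,-1],0,0.4],[[1,0,-1],0,0.4],[[1,0,-1],0,0.4],[[1,0,-1],0,0.4]]' 40; python3 -c "
from h import *
go([.38,-.06,.36],151)
go([.38,-.06,.36],125)"
```

```text
clock: 9.35
tcp_pos: [0.4681, 0.1113, 0.2708]
orientation: [0.0, -0.511, 0.86, -0.0]
wrist_force: [0.1, 0.3, -1.6]
finger_gap: 0.0489
tcp [0.4681 0.1113 0.2708] jaw yaw 151.4 q6 -1.005 gap 0.0489 F [ 0.1  0.3 -1.6] t 9.35
turn shares 0.07
shift shares before turn [ 9.63 -0.23 -4.46] after [ 9.62 -0.3  -4.46]
tcp [0.4681 0.1113 0.2708] jaw yaw 151.4 q6 -1.005 gap 0.0489 F [ 0.1  0.3 -1.6] t 9.35
turn shares 4.4
shift shares before turn [ 9.63 -0.23 -4.46] after [ 8.52 -4.49 -4.46]
```

```bash
python3 -m pendant '[[[1,0,-0.5],0,0.4],[[1,0,-0.5],0,0.4],[[1,0,-0.5],0,0.4],[[1,0,-0.5],0,0.4],[[1,0,-0.5],0,0.4],[[1,0,-0.5],0,0.4],[[1,0,-0.5],0,0.4],[[1,0,-0.5],0,0.4],[[1,0,-0.5],1,0.4],[[0,-0.7,0],1,0.4],[[0,-0.8,0],1,0.4],[[0,-1,0],1,0.4]]' 40; python3 -c "
from h import *
cam('wrist','w3.png')
go([.54,-.28,.36],125)"
```

```text
clock: 10.85
tcp_pos: [0.4198, -0.0794, 0.3597]
orientation: [-0.0, -0.319, 0.948, 0.0]
wrist_force: [-0.3, -0.3, -1.1]
finger_gap: 0.0483
tcp [ 0.4216 -0.0812  0.3591] jaw yaw 126.96 q6 -1.022 gap 0.0482 F [ 3.6 -3.1 -0.6] t 10.9
turn shares 0.33
shift shares before turn [  1.25 -11.5   -0.03] after [  0.85 -11.54  -0.03]
```

View pics/w3.png

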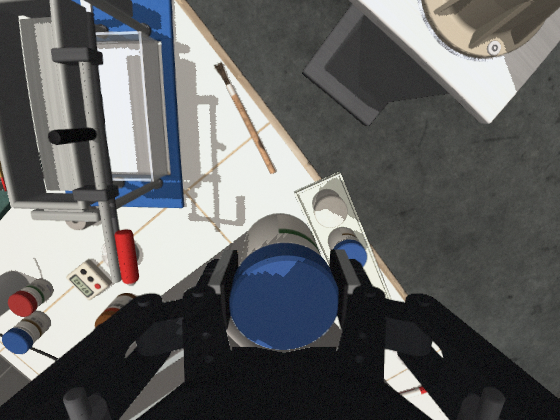

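```bash
python3 -m pendant '[[[0,-1,-0.2],0.3,0.4],[[0,-1,-0.2],0,0.4],[[0,-1,0],0,0.4],[[0,-1,0],0,0.4],[[0,-1,0],0,0.4],[[0,-1,0],0,0.4],[[0,-1,0],0,0.4],[[0,-1,0],0,0.4],[[0,-1,0],0,0.4],[[0,-1,0],0,0.4]]' 40; python3 -c "
from h import *
cam('wrist','w4.png')
go([.54,-.28,.36],125)"
```

```text
clock: 12.15
tcp_pos: [0.5375, -0.2424, 0.3671]
orientation: [-0.0, -0.306, 0.952, 0.0]
wrist_force: [0.1, 0.0, -1.8]
finger_gap: 0.0483
tcp [ 0.5386 -0.2444  0.3661] jaw yaw 125.54 q6 -1.182 gap 0.0485 F [ 2.8 -0.4 -2.2] t 12.2
turn shares 0.09
shift shares before turn [ 0.98 -1.49  0.31] after [ 0.96 -1.5   0.31]
```

View pics/w4.png

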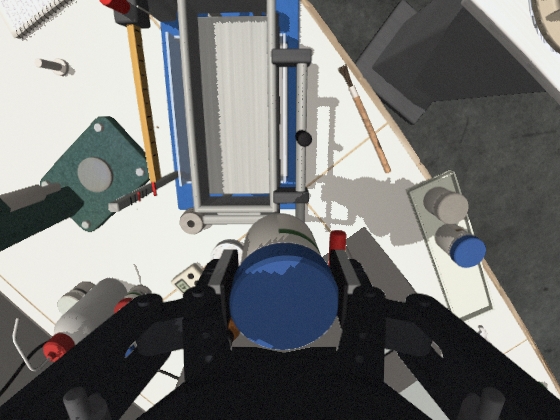

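Run:
```python
from h import *
im=cv2.imread('pics/w4.png')
cv2.imwrite('pics/w4c.png',cv2.resize(im[0:230,90:350],None,fx=2.6,fy=2.6,interpolation=cv2.INTER_CUBIC))
```

```text
(no output)
```

View pics/w4c.png

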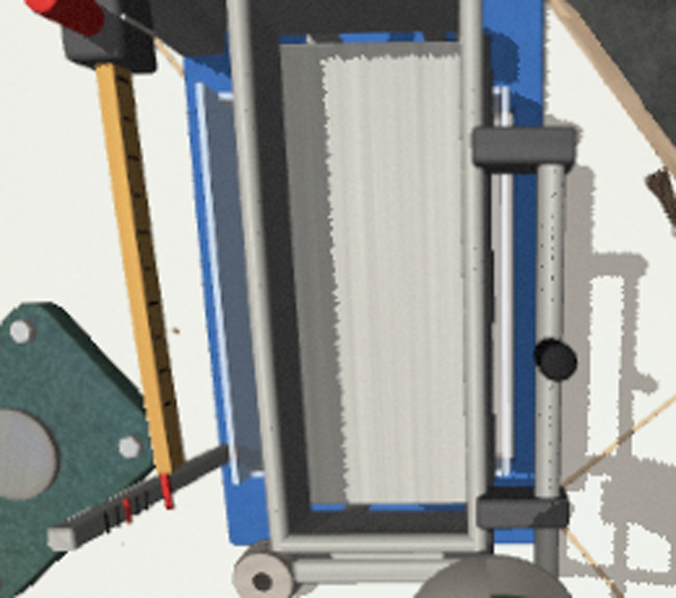

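Run:
```python
from h import *
import sys
r=cam('wrist')  # same pose
f=lambda c:(90+c[0]/2.6,c[1]/2.6)
D={k:atz(r,f(c),z) for k,c,z in [('LiB',(287,538),.22),('LiT',(249,5),.22),('RiB',(468,535),.22),('RiT',(461,5),.22),('RoB',(490,551),.22),('LoB',(272,551),.22),('bolt',(556,358),.274),('poise',(38,0),.222)]}
for k in D: print(k,D[k].round(4))
for a,b in (('LiB','LiT'),('RiB','RiT')):
  d=D[a]-D[b];print(a,np.degrees(np.arctan2(d[1],d[0])).round(2),np.linalg.norm(d))
print(np.linalg.norm(D['LiB']-D['RiB']),np.linalg.norm(D['LoB']-D['RoB']))
d=D['LiB']-D['RiB'];print(np.degrees(np.arctan2(d[1],d[0]))+90)
th=np.radians(np.degrees(np.arctan2(*(D['LiB']-D['LiT']+D['RiB']-D['RiT'])[[1,0]])))
Y=np.array([np.cos(th),np.sin(th)]);X=np.array([np.sin(th),-np.cos(th)])
C=(D['LiB']+D['RiB'])[:2]/2-.098*Y
print('C',C,'yaw y',np.degrees(th))
for k in D:
  d=D[k][:2]-C;print(k,(d@X).round(4),(d@Y).round(4))
```

```text
LiB [ 0.5976 -0.3067  0.22  ]
LiT [ 0.4444 -0.4157  0.22  ]
RiB [ 0.5548 -0.2488  0.22  ]
RiT [ 0.4039 -0.3566  0.22  ]
RoB [ 0.5552 -0.2379  0.22  ]
LoB [ 0.6058 -0.3089  0.22  ]
bolt [ 0.4791 -0.2661  0.274 ]
poise [ 0.4831 -0.4775  0.222 ]
LiB 35.43 0.18797309739594084
RiB 35.54 0.18542595916801038
0.07203433221824262 0.08719690769827808
36.45511674631626
C [ 0.49637764 -0.3346323 ] yaw y 35.48322025192607
LiB 0.036 0.0986
LiT 0.0358 -0.0894
RiB -0.036 0.0974
RiT -0.0358 -0.088
RoB -0.0447 0.104
LoB 0.0425 0.104
bolt -0.0658 0.0257
poise 0.1086 -0.0937
```

```bash
python3 -c "
from h import *
go([.4465,-.3715,.30],125.5)"
```

```text
tcp [ 0.5378 -0.2432  0.3661] jaw yaw 125.53 q6 -1.181 gap 0.0486 F [ 0.9 -0.  -1.1] t 12.25
turn shares 0.01
shift shares before turn [ 7.44 -2.57  3.31] after [ 7.44 -2.57  3.31]
```

```bash
python3 -m pendant '[[[0.5,-0.3,0],0,0.4],[[1,-0.34,0],0,0.4],[[1,-0.34,0],0,0.4],[[1,-0.34,0],0,0.4],[[1,-0.34,0],0,0.4],[[1,-0.34,0.3],0,0.4],[[1,-0.34,0.6],0,0.4],[[0.94,-0.24,0.6],0,0.4],[[0,0,0.6],0,0.4],[[0,0,0.6],0,0.4],[[0,0,0.6],0,0.4]]' 40; python3 -c "
from h import *
cam('wrist','w5.png')
go([.4465,-.3715,.215],125.5)"
```

```text
clock: 13.62
tcp_pos: [0.4464, -0.3693, 0.3008]
orientation: [0.0, -0.306, 0.952, 0.0]
wrist_force: [-0.7, 1.2, -1.3]
finger_gap: 0.0485
tcp [ 0.446  -0.3689  0.2991] jaw yaw 125.66 q6 -1.452 gap 0.0486 F [ 0.3  1.1 -2.7] t 13.68
turn shares 0.03
shift shares before turn [ 0.06 -0.13  4.21] after [ 0.06 -0.13  4.21]
```

View pics/w5.png

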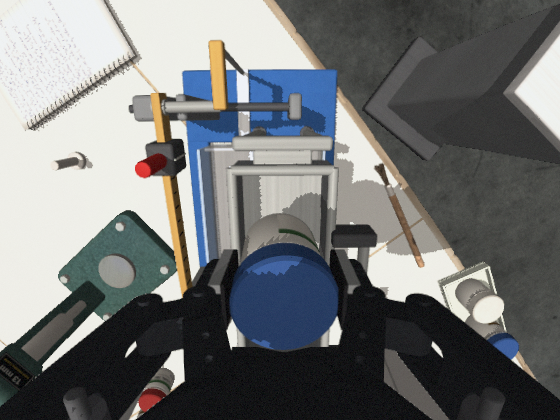

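```bash
python3 -c "
from h import *
r=cam('wrist')
C=np.array([.497,-.3352]);th=np.radians(35.5);Y=np.array([np.cos(th),np.sin(th)]);X=np.array([np.sin(th),-np.cos(th)])
for c in [(228,167),(337,167),(239,175),(329,175)]:
  d=atz(r,c,.22)[:2]-C;print((d@X).round(4),(d@Y).round(4))
d=env.get_state()['tcp_pos'][:2]-C;print('tcp',d@X,d@Y)
print(atz(r,(148,166),.222))
P=atz(r,(148,166),.222)[:2]-C;print(P@X,P@Y)"
```

```text
0.0389 -0.1011
-0.0439 -0.1012
0.0307 -0.0949
-0.0381 -0.095
tcp -0.002270409901928475 -0.06105789840275006
[ 0.47149134 -0.47586214  0.222     ]
0.09970227786712643 -0.1024499114415297
```

```bash
python3 -m pendant '[[[0,0,0.8],0,0.4],[[0,0,0.8],0,0.4],[[0,0,0.8],0,0.4],[[0,0,0.8],0,0.4],[[0,0,0.8],0,0.4],[[0,0,0.2],0,0.4],[[0,0,0],0,0.4]]' 40; python3 -c "
from h import *
cam('scene','s5.png')
im=cv2.imread('pics/s5.png');cv2.imwrite('pics/s5c.png',cv2.resize(im[100:250,250:450],None,fx=4,fy=4))
go([.446,-.369,.213],125.5)"
```

```text
clock: 14.6
tcp_pos: [0.4461, -0.3698, 0.2177]
orientation: [0.0, -0.306, 0.952, 0.0]
wrist_force: [0.4, -0.8, -1.9]
finger_gap: 0.0481
tcp [ 0.4463 -0.37    0.2181] jaw yaw 125.6 q6 -1.452 gap 0.0483 F [-0.9  0.  -0.8] t 14.65
turn shares 0.02
shift shares before turn [-0.02  0.05  0.26] after [-0.02  0.05  0.26]
```

View pics/s5c.png

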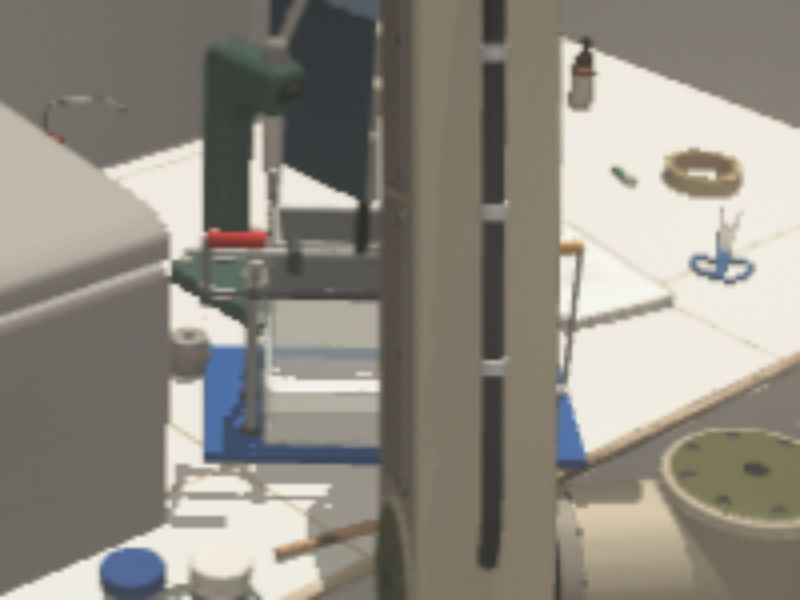

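```bash
python3 -m pendant '[[[0,0,0.15],0,0.4],[[0,0,0],0,0.4],[[0,0,0],0,-0.7],[[0,0,0],0,-0.7],[[0,0,0],0,-0.7],[[0,0,-0.5],0,-0.7],[[0,0,-1],0,-0.7],[[0,0,-1],0,-0.7],[[0,0,-1],0,-0.7],[[0,0,-1],0,-1],[[0,0,-1],0,-1],[[0,0,-1],0,-1]]' 40; python3 -c "
from h import *
cam('wrist','w6.png')
go([.446,-.369,.36],125.5)"
```

```text
clock: 16.15
tcp_pos: [0.4461, -0.3699, 0.3462]
orientation: [0.0, -0.306, 0.952, -0.0]
wrist_force: [-0.3, -1.0, 0.1]
finger_gap: 0.0852
tcp [ 0.4465 -0.3704  0.349 ] jaw yaw 125.6 q6 -1.452 gap 0.0856 F [-0.2 -0.2  2.3] t 16.2
turn shares 0.02
shift shares before turn [-0.02  0.07 -0.55] after [-0.02  0.07 -0.55]
```

View pics/w6.png

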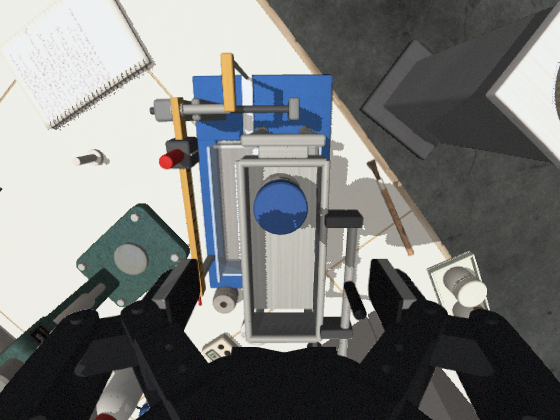

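```bash
python3 -m pendant '[[[-0.5,1,-0.2],0,-1],[[-0.5,1,-0.2],0,-1],[[-0.5,1,0],0,-1],[[-0.5,1,0],0,-1],[[-0.5,1,0],0,-1],[[-0.5,1,0],0,-1],[[-0.5,1,0],0,-1],[[-0.5,1,0],0,-1],[[-0.5,1,0],0,-1],[[-0.5,1,0],0,-1],[[-0.5,1,0],0,-1],[[-0.5,1,0],0,-1]]'; python3 -c "
from h import *
cam('wrist','w7.png')
go([.463,.092,.20],151.5)"
```

```text
clock: 17.7
tcp_pos: [0.4036, -0.1035, 0.3527]
orientation: [0.0, -0.306, 0.952, 0.0]
wrist_force: [-0.3, -0.0, 0.6]
finger_gap: 0.0853
tcp [ 0.4028 -0.1015  0.353 ] jaw yaw 125.68 q6 -1.064 gap 0.0854 F [-1.6  3.1 -0.8] t 17.75
turn shares -4.3
shift shares before turn [-8.08  6.09  7.67] after [-9.93  1.96  7.67]
```

View pics/w7.png

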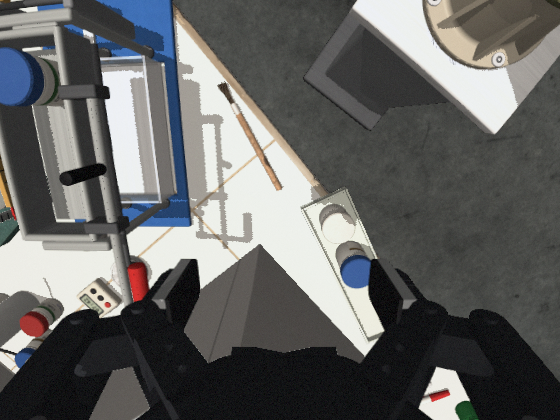

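```bash
python3 -c "
from h import *
r=cam('wrist')
print(atz(r,(260,245),0),atz(r,(358,272),.08),atz(r,(337,223),.065))
for z in (0,.35):print(proj(r,[.54,-.07,z]))"
```

```text
[ 0.5480199  -0.04926472  0.        ] [0.46253588 0.08957599 0.08      ] [0.41975384 0.01507765 0.065     ]
[253.07102439 235.64638876]
[205.58947973 424.53779765]
```

```bash
python3 -m pendant '[[[0,0,0],-1,-1],[[0,0,0],-1,-1],[[0,0,0.2],-1,-1],[[0,0,0.2],-1,-1],[[-0.9,0.2,0.4],-0.3,-1],[[-1,0.2,0.5],0,-1],[[-1,0.2,0.6],0,-1],[[-1,0.2,0.6],0,-1],[[-1,0.2,0.6],0,-1],[[-1,0.2,0.6],0,-1],[[-1,0.2,0.6],0,-1],[[-1,0.2,0.6],0,-1]]'; python3 -c "
from h import *
cam('wrist','w8.png')
go([.463,.09,.12],151.5)"
```

```text
clock: 19.3
tcp_pos: [0.4524, 0.0494, 0.2542]
orientation: [0.0, -0.51, 0.86, -0.0]
wrist_force: [0.3, 0.2, -0.3]
finger_gap: 0.0853
tcp [0.4522 0.0511 0.2526] jaw yaw 151.45 q6 -1.138 gap 0.0853 F [-1.2  1.7 -0.5] t 19.35
turn shares -0.01
shift shares before turn [-1.97  0.44  6.63] after [-1.97  0.44  6.63]
```

View pics/w8.png

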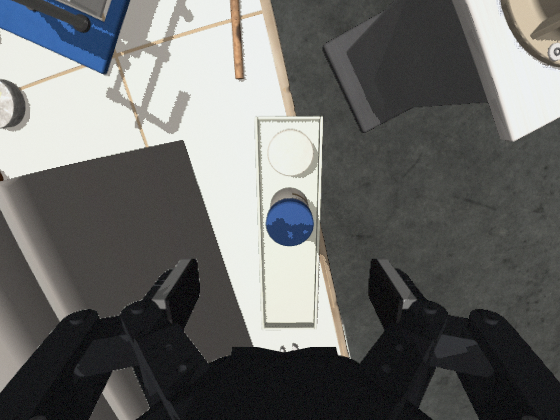

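```bash
python3 -c "
from h import *
r=cam('wrist')
P=atz(r,(290,221),.08);print(P,atz(r,(291,151),.065))
go([P[0],P[1],.12],151.5)"
```

```text
[0.46232496 0.08817077 0.08      ] [0.42444506 0.02078031 0.065     ]
tcp [0.4517 0.0501 0.2533] jaw yaw 151.51 q6 -1.14 gap 0.0856 F [-0.5 -0.4  0.3] t 19.4
turn shares 0.0
shift shares before turn [-1.93  0.43  6.66] after [-1.93  0.43  6.66]
```

```bash
python3 -m pendant '[[[-0.4,0.1,1],0,-1],[[-0.4,0.1,1],0,-1],[[-0.4,0.1,1],0,-1],[[-0.4,0.1,1],0,-1],[[-0.33,0.03,1],0,-1],[[0,0,1],0,-1],[[0,0,1],0,-1],[[0,0,1],0,-1],[[0,0,1],0,-1],[[0,0,1],0,-1],[[0,0,0.4],0,-1],[[0,0,0],0,-1]]'; python3 -c "
from h import *
go([.4623,.0882,.043],151.5)"
```

```text
clock: 20.9
tcp_pos: [0.4629, 0.0866, 0.0466]
orientation: [-0.0, -0.51, 0.86, 0.0]
wrist_force: [1.1, -1.0, 0.4]
finger_gap: 0.0856
tcp [0.4629 0.0866 0.0466] jaw yaw 151.37 q6 -1.057 gap 0.0856 F [ 1.1 -1.   0.4] t 20.9
turn shares -0.02
shift shares before turn [-0.05  0.06  0.18] after [-0.06  0.06  0.18]
```

```bash
python3 -m pendant '[[[0,0,0.15],0,0.3],[[0,0,0],0,0.3],[[0,0,0],0,0.3],[[0,0,0],0,0.3],[[0,0,0],0,0.3],[[0,0,-0.5],0,0.3],[[0,0,-1],0,0.3],[[0,0,-1],0,0.3],[[0,0,-1],0,0.3],[[0,0,-1],0,0.3],[[0.5,0,-1],0,0.3],[[1,0,-1],0,0.3]]' 40; python3 -c "
from h import *
go([.38,-.06,.36],151.4)
go([.38,-.06,.36],125.5)"
```

```text
clock: 22.4
tcp_pos: [0.4483, 0.0607, 0.1745]
orientation: [-0.0, -0.511, 0.86, 0.0]
wrist_force: [-0.4, -0.7, -2.3]
finger_gap: 0.0541
tcp [0.4483 0.0607 0.1745] jaw yaw 151.47 q6 -1.116 gap 0.0541 F [-0.4 -0.7 -2.3] t 22.4
turn shares 0.01
shift shares before turn [ 6.93  0.12 -9.28] after [ 6.93  0.11 -9.28]
tcp [0.4483 0.0607 0.1745] jaw yaw 151.47 q6 -1.116 gap 0.0541 F [-0.4 -0.7 -2.3] t 22.4
turn shares 4.33
shift shares before turn [ 6.93  0.12 -9.28] after [ 6.28 -2.93 -9.28]
```

```bash
python3 -m pendant '[[[0.85,0,-1],0,0.3],[[0.85,0,-1],0,0.3],[[0.85,0,-1],0,0.3],[[0.85,0,-1],0,0.3],[[0.85,0,-1],0,0.3],[[0.85,0,-1],0,0.3],[[0.85,0,-1],0,0.3],[[0.8,0,-1],0,0.3],[[0,0,-0.7],1,0.3],[[0,0,-0.6],1,0.3],[[0,0,0],1,0.3],[[0,0,0],1,0.3]]' 40; python3 -c "
from h import *
go([.497,-.335,.36],125.5)"
```

```text
clock: 23.9
tcp_pos: [0.3835, -0.0578, 0.36]
orientation: [-0.0, -0.319, 0.948, 0.0]
wrist_force: [0.2, -1.0, -1.6]
finger_gap: 0.0539
tcp [ 0.3835 -0.0578  0.36  ] jaw yaw 127.19 q6 -1.006 gap 0.0539 F [ 0.2 -1.  -1.6] t 23.9
turn shares 0.28
shift shares before turn [  3.86 -14.47  -0.  ] after [  3.43 -14.58  -0.  ]
```

```bash
python3 -m pendant '[[[0,-1,-0.2],0.28,0.3],[[0.2,-1,0],0,0.3],[[0.3,-1,0],0,0.3],[[0.3,-1,0],0,0.3],[[0.3,-1,0],0,0.3],[[0.3,-1,0],0,0.3],[[0.3,-1,0],0,0.3],[[0.3,-1,0],0,0.3],[[0.3,-1,0],0,0.3],[[0.3,-1,0],0,0.3],[[0.3,-1,0],0,0.3],[[0.3,-1,0],0,0.3]]' 40; python3 -c "
from h import *
go([.496,-.334,.213],125.5)"
```

```text
clock: 25.4
tcp_pos: [0.473, -0.2911, 0.3636]
orientation: [0.0, -0.307, 0.952, 0.0]
wrist_force: [-0.6, 0.4, -2.0]
finger_gap: 0.0538
tcp [ 0.473  -0.2911  0.3636] jaw yaw 125.72 q6 -1.32 gap 0.0538 F [-0.6  0.4 -2. ] t 25.4
turn shares 0.04
shift shares before turn [ 0.32 -2.41  7.53] after [ 0.31 -2.41  7.53]
```

```bash
python3 -m pendant '[[[0.1,-0.8,0],0,0.3],[[0.1,-0.8,0],0,0.3],[[0.1,-0.6,0],0,0.3],[[0,0,0.8],0,0.3],[[0,0,1],0,0.3],[[0,0,1],0,0.3],[[0,0,1],0,0.3],[[0,0,0],0,0.3]]' 40; python3 -c "
from h import *
cam('wrist','w9.png')
go([.496,-.334,.213],125.5)"
```

```text
clock: 26.4
tcp_pos: [0.4927, -0.3286, 0.286]
orientation: [-0.001, -0.307, 0.952, 0.002]
wrist_force: [-0.1, -0.5, -2.2]
finger_gap: 0.0538
tcp [ 0.4932 -0.329   0.2873] jaw yaw 125.72 q6 -1.347 gap 0.0539 F [ 0.1  0.3 -1.9] t 26.45
turn shares 0.04
shift shares before turn [ 0.03 -0.29  3.72] after [ 0.03 -0.29  3.72]
```

View pics/w9.png

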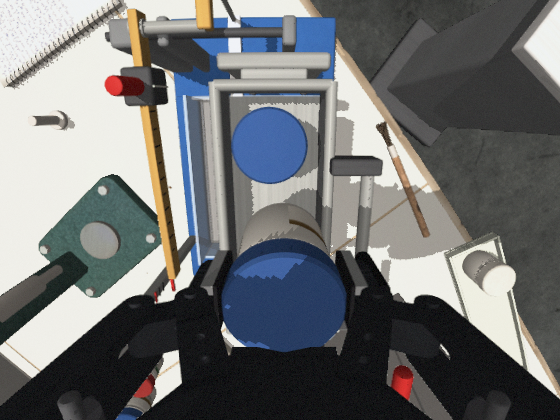

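```bash
python3 -m pendant '[[[0,-0.28,0],0,0.3],[[0,0,0.8],0,0.3],[[0,0,0.8],0,0.3],[[0,0,0.8],0,0.3],[[0,0,0.8],0,0.3],[[0,0,0.35],0,0.3],[[0,0,0],0,0.3]]' 40; python3 -c "
from h import *
go([.496,-.334,.213],125.5)"
```

```text
clock: 27.32
tcp_pos: [0.4966, -0.3335, 0.2164]
orientation: [-0.0, -0.307, 0.952, 0.0]
wrist_force: [-0.2, 0.1, -2.3]
finger_gap: 0.0541
tcp [ 0.4966 -0.3335  0.2164] jaw yaw 125.71 q6 -1.349 gap 0.0541 F [-0.2  0.1 -2.3] t 27.32
turn shares 0.04
shift shares before turn [ 0.04 -0.    0.17] after [ 0.04 -0.    0.17]
```

```bash
python3 -m pendant '[[[0,0,0.1],0,0.3],[[0,0,0],0,-0.6],[[0,0,0],0,-0.6],[[0,0,0],0,-0.6],[[0,0,-0.5],0,-0.6],[[0,0,-1],0,-0.6],[[0,0,-1],0,-0.6],[[0,0,-1],0,-0.6],[[0,0,-1],0,-0.6],[[0,0,-1],0,-1],[[0,0,-1],0,-1],[[0,0,-1],0,-1]]' 40; python3 -c "
from h import *
cam('wrist','w10.png')
go([.40,-.08,.36],125.5)"
```

```text
clock: 28.82
tcp_pos: [0.4966, -0.3335, 0.3662]
orientation: [0.0, -0.307, 0.952, -0.0]
wrist_force: [0.0, -0.3, -0.6]
finger_gap: 0.0853
tcp [ 0.497  -0.3339  0.369 ] jaw yaw 125.71 q6 -1.349 gap 0.0857 F [-0.4  1.   2.3] t 28.88
turn shares 0.04
shift shares before turn [-3.47 13.14  0.39] after [-3.42 13.15  0.39]
```

View pics/w10.png

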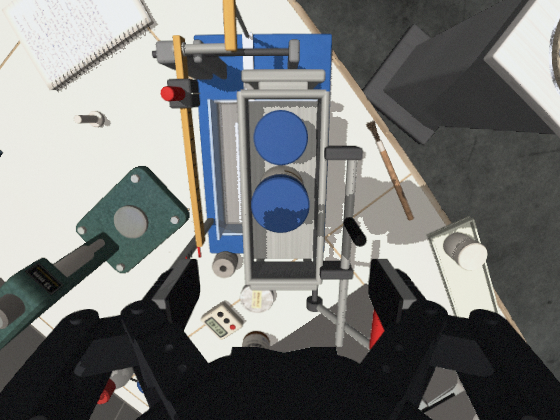

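Both blue pots stand in the hopper, with caps at (280,137) and (279,203), and the white one is still in the tray at (465,253). Going back for pot_3.

```bash
python3 -m pendant '[[[-0.28,1,0],0,-1],[[-0.28,1,0],0,-1],[[-0.28,1,0],0,-1],[[-0.28,1,0],0,-1],[[-0.28,1,0],0,-1],[[-0.28,1,0],0,-1],[[-0.28,1,0],0,-1],[[-0.28,1,0],0,-1],[[-0.28,1,0],0,-1],[[-0.28,1,0],0,-1],[[-0.28,1,0],0,-1],[[-0.28,1,0],0,-1]]'; python3 -c "
from h import *
cam('wrist','w11.png')
go([.424,.020,.25],151.5)"
```

```text
clock: 30.38
tcp_pos: [0.4106, -0.0982, 0.3647]
orientation: [0.0, -0.307, 0.952, 0.0]
wrist_force: [-0.3, -0.0, 0.5]
finger_gap: 0.0852
tcp [ 0.4095 -0.0963  0.3651] jaw yaw 125.79 q6 -1.048 gap 0.0857 F [-1.9  2.6 -0.5] t 30.43
turn shares -4.28
shift shares before turn [-3.98  4.29  5.76] after [-5.45  2.13  5.76]
```

View pics/w11.png

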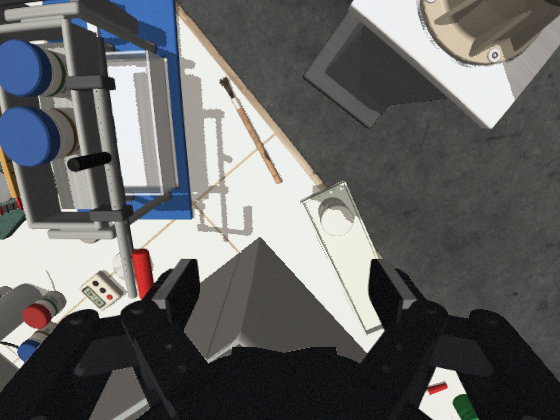

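```bash
python3 -m pendant '[[[0,0,0],-1,-1],[[0,0,0],-1,-1],[[0,0,0.3],-1,-1],[[0,0,0.3],-1,-1],[[-0.6,0.2,0.6],-0.28,-1],[[-0.9,0.4,0.8],0,-1],[[-0.9,0.4,0.8],0,-1],[[-0.9,0.4,0.8],0,-1],[[-0.9,0.4,0.8],0,-1],[[0,0,0.5],0,-1],[[0,0,0.5],0,-1],[[0,0,0],0,-1]]'; python3 -c "
from h import *
cam('wrist','w12.png')
go([.424,.020,.12],151.5)"
```

```text
clock: 31.92
tcp_pos: [0.4197, -0.0088, 0.256]
orientation: [-0.0, -0.51, 0.86, 0.0]
wrist_force: [0.6, -0.7, -0.7]
finger_gap: 0.0855
tcp [ 0.42   -0.009   0.2566] jaw yaw 151.33 q6 -1.283 gap 0.0852 F [-0.1  0.3  0.1] t 31.98
turn shares -0.03
shift shares before turn [-1.37  0.52  6.83] after [-1.37  0.51  6.83]
```

View pics/w12.png

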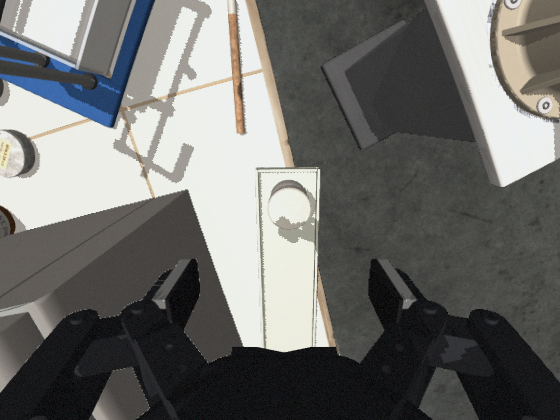

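```bash
python3 -c "
from h import *
r=cam('wrist')
cv2.imwrite('pics/w12c.png',cv2.resize(r['color'][160:260,230:350],None,fx=5,fy=5))
P=atz(r,(289,206),.065);print(P)
go([P[0],P[1],.034],151.4)"
```

```text
[0.42540522 0.01678374 0.065     ]
tcp [ 0.4202 -0.009   0.2569] jaw yaw 151.33 q6 -1.283 gap 0.0852 F [-0.3  0.2 -0.1] t 32.02
turn shares -0.01
shift shares before turn [-1.26  0.4  11.15] after [-1.26  0.4  11.15]
```

View pics/w12c.png

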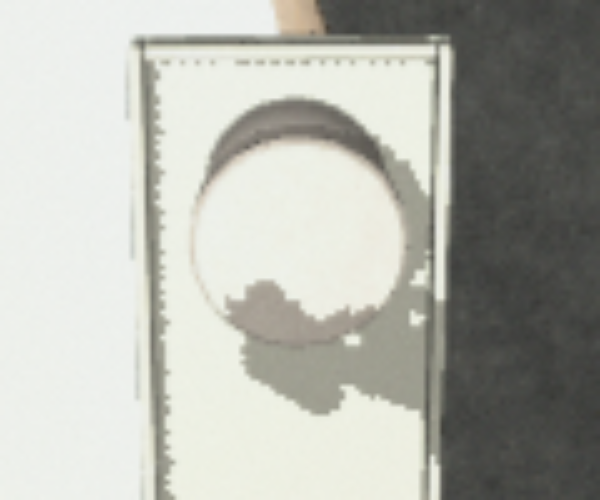

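```bash
python3 -m pendant '[[[-0.3,0.1,1],0,-1],[[-0.3,0.1,1],0,-1],[[-0.3,0.1,1],0,-1],[[-0.3,0.1,1],0,-1],[[-0.15,0,1],0,-1],[[0,0,1],0,-1],[[0,0,1],0,-1],[[0,0,1],0,-1],[[0,0,1],0,-1],[[0,0,1],0,-1],[[0,0,1],0,-1],[[0,0,0.3],0,-1]]' 40; python3 -m pendant '[[[0,0,0],0,0.3],[[0,0,0],0,0.3],[[0,0,0],0,0.3],[[0,0,0],0,0.3],[[0,0,0],0,0.3]]' 40;  python3 -c "
from h import *
go([.425,.018,.034],151.4)"
```

```text
clock: 33.52
tcp_pos: [0.4258, 0.0187, 0.0302]
orientation: [-0.0, -0.51, 0.86, 0.0]
wrist_force: [-0.5, -0.6, 0.2]
finger_gap: 0.0856
clock: 34.15
tcp_pos: [0.4269, 0.0188, 0.0318]
orientation: [0.001, -0.511, 0.86, -0.001]
wrist_force: [-1.7, -0.1, 6.6]
finger_gap: 0.0507
tcp [0.4269 0.0188 0.0318] jaw yaw 151.4 q6 -1.216 gap 0.0507 F [-1.7 -0.1  6.6] t 34.15
turn shares -0.0
shift shares before turn [ 0.08  0.06 -0.11] after [ 0.08  0.06 -0.11]
```

```bash
python3 -m pendant '[[[0,0,-0.5],0,0.3],[[0,0,-1],0,0.3],[[0,0,-1],0,0.3],[[0,0,-1],0,0.3],[[0.5,0,-1],0,0.3],[[1,0,-1],0,0.3],[[1,0,-1],0,0.3],[[1,0,-1],0,0.3],[[0.5,0,-1],0,0.3],[[0,0,-1],0,0.3],[[0,0,-1],0,0.3],[[0,0,-1],0,0.3]]' 40; python3 -m pendant '[[[0,0,-1],0,0.3],[[0,0,-1],0,0.3],[[0,0,-1],1,0.3],[[0,0,-1],1,0.3],[[0,0,-1],1,0.3],[[0,0,-0.5],1,0.3],[[0,0,0],0.33,0.3]]' 40;  python3 -c "
from h import *
go([.5463,-.2976,.37],125.5)"
```

```text
clock: 35.65
tcp_pos: [0.3873, -0.0512, 0.2619]
orientation: [0.0, -0.51, 0.86, -0.0]
wrist_force: [-0.1, -1.6, -1.0]
finger_gap: 0.0509
clock: 36.52
tcp_pos: [0.3878, -0.0513, 0.3718]
orientation: [0.001, -0.304, 0.953, -0.001]
wrist_force: [0.8, -0.3, -1.7]
finger_gap: 0.051
tcp [ 0.3878 -0.0513  0.3718] jaw yaw 125.38 q6 -0.955 gap 0.051 F [ 0.8 -0.3 -1.7] t 36.52
turn shares -0.02
shift shares before turn [  0.67 -14.63   0.11] after [  0.7  -14.63   0.11]
```

```bash
python3 -m pendant '[[[0,-1,0],0,0.3],[[0,-1,0],0,0.3],[[0,-1,0],0,0.3],[[0,-1,0],0,0.3],[[0,-1,0],0,0.3],[[0,-1,0],0,0.3],[[0.1,-1,0],0,0.3],[[0.1,-1,0],0,0.3],[[0.1,-1,0],0,0.3],[[0.1,-1,0],0,0.3],[[0.1,-1,0],0,0.3],[[0.1,-1,0],0,0.3]]' 40; python3 -m pendant '[[[0,-1,0],0,0.3],[[0,-1,0],0,0.3],[[0,-0.6,0.5],0,0.3],[[0,0,1],0,0.3],[[0,0,1],0,0.3],[[0,0,0.5],0,0.3],[[0,0,0],0,0.3]]' 40;  python3 -c "
from h import *
cam('wrist','w13.png')
go([.5463,-.2976,.213],125.5)"
```

```text
clock: 38.02
tcp_pos: [0.5176, -0.255, 0.3705]
orientation: [0.0, -0.304, 0.953, 0.0]
wrist_force: [-0.4, 0.4, -0.9]
finger_gap: 0.0509
clock: 38.9
tcp_pos: [0.5467, -0.2959, 0.3098]
orientation: [-0.001, -0.304, 0.953, 0.001]
wrist_force: [0.5, 0.1, -0.2]
finger_gap: 0.051
tcp [ 0.547  -0.2961  0.3107] jaw yaw 125.42 q6 -1.243 gap 0.0508 F [-0.1  0.9 -1.6] t 38.95
turn shares -0.01
shift shares before turn [ 0.07 -0.04  4.89] after [ 0.07 -0.04  4.89]
```

View pics/w13.png

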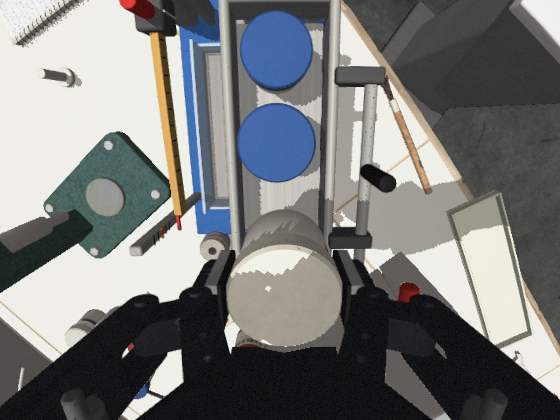

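```bash
python3 -m pendant '[[[0.1,0,1],0,0.3],[[0,0,1],0,0.3],[[0,0,1],0,0.3],[[0,0,1],0,0.3],[[0,0,0.75],0,0.3],[[0,0,0],0,0.3],[[0,0,0],0,0.3],[[0,0,0],0,-0.55],[[0,0,0],0,-0.55],[[0,0,0],0,-0.55],[[0,0,-0.3],0,-0.55],[[0,0,-1],0,-0.55]]' 40; python3 -m pendant '[[[0,0,-1],0,-0.55],[[0,0,-1],0,-0.55],[[0,0,-1],0,-0.55],[[-0.5,0,-1],0,-0.55],[[-1,0,-1],0,-1],[[-1,0,-1],0,-1],[[-1,0,0],0,-1]]' 40;  python3 -c "
from h import *
cam('wrist','w14.png')
go([.5463,-.2976,.213],125.5)"
```

```text
clock: 40.45
tcp_pos: [0.5449, -0.2969, 0.2412]
orientation: [-0.001, -0.304, 0.953, 0.001]
wrist_force: [0.1, 0.2, 0.7]
finger_gap: 0.0662
clock: 41.32
tcp_pos: [0.6034, -0.2567, 0.3643]
orientation: [0.001, -0.304, 0.953, -0.001]
wrist_force: [-0.6, -0.0, -0.4]
finger_gap: 0.0852
tcp [ 0.6049 -0.255   0.3627] jaw yaw 125.52 q6 -1.142 gap 0.0852 F [-1.5  1.2 -1. ] t 41.38
turn shares 0.0
shift shares before turn [ 3.64 -0.02  7.47] after [ 3.64 -0.02  7.47]
```

View pics/w14.png

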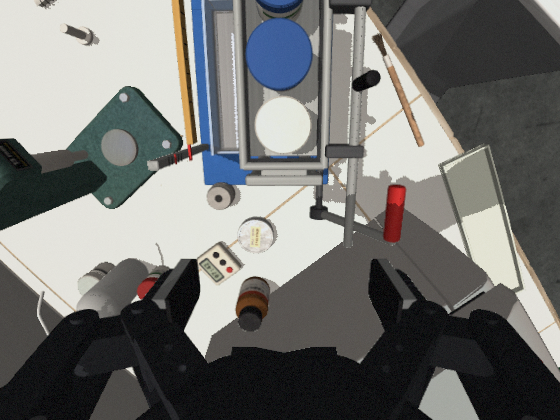

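```bash
python3 -c "
from h import *
r=cam('wrist')
cv2.imwrite('pics/w14c.png',cv2.resize(r['color'][40:260,290:430],None,fx=2.6,fy=2.6))
C=np.array([.4958,-.3336]);th=np.radians(35.5);Y=np.array([np.cos(th),np.sin(th)]);X=np.array([np.sin(th),-np.cos(th)])
for c,z in [((374,77),.274),((395,213),.2585),((397,187),.2585),((394,240),.2585)]:
  P=atz(r,c,z);d=P[:2]-C;print(P.round(4),(d@X).round(4),(d@Y).round(4))
np.savez('fix.npz',C=C,X=X,Y=Y)
for p in [[-.068,.026,.274],[-.068,.026,.23],[-.1022,.132,.2585]]:
  q=C+p[0]*X+p[1]*Y;print(p,proj(r,[q[0],q[1],p[2]]),q)
"
```

```text
[ 0.48   -0.2612  0.274 ] -0.0681 0.0292
[ 0.551  -0.1705  0.2585] -0.1008 0.1397
[ 0.5321 -0.185   0.2585] -0.0999 0.1159
[ 0.571  -0.1536  0.2585] -0.1028 0.1658
[-0.068, 0.026, 0.274] [374.17964685  72.35814297] [ 0.4774792  -0.26314187]
[-0.068, 0.026, 0.23] [359.45876454  79.68475766] [ 0.4774792  -0.26314187]
[-0.1022, 0.132, 0.2585] [397.55064784 204.76829023] [ 0.54391541 -0.1737446 ]
```

View pics/w14c.png

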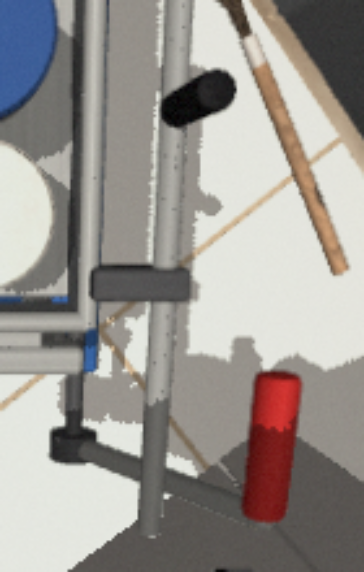

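```bash
python3 -c "
from h import *
go([.479,-.263,.32],125.5)
go([.479,-.263,.239],125.5)"
```

```text
tcp [ 0.6039 -0.2558  0.3619] jaw yaw 125.54 q6 -1.143 gap 0.0851 F [-0.5 -0.1 -0.6] t 41.42
turn shares 0.01
shift shares before turn [5.29 3.33 2.09] after [5.29 3.33 2.09]
tcp [ 0.6039 -0.2558  0.3619] jaw yaw 125.54 q6 -1.143 gap 0.0851 F [-0.5 -0.1 -0.6] t 41.42
turn shares 0.01
shift shares before turn [5.3  3.34 6.14] after [5.3  3.33 6.14]
```

```bash
python3 -m pendant '[[[0.6,0.8,0.3],0,0],[[0.6,0.9,0.4],0,0],[[0.6,0.9,0.4],0,0],[[0.6,0.7,0.4],0,0],[[0,0,0.3],0,0],[[0,0,0],0,0],[[0,0,0],0,0]]' 20; python3 -c "
from h import *
r=cam('wrist','w15.png')
cv2.imwrite('pics/w15c.png',r['color'][100:420])
go([.479,-.263,.239],125.5)
print(proj(r,[.479,-.263,.274]))"
```

```text
clock: 42.3
tcp_pos: [0.5257, -0.2312, 0.3257]
orientation: [0.0, -0.304, 0.953, -0.0]
wrist_force: [0.4, 0.3, -0.1]
finger_gap: 0.0426
tcp [ 0.5257 -0.2312  0.3257] jaw yaw 125.42 q6 -1.172 gap 0.0425 F [-0.  -0.5  0.5] t 42.35
turn shares -0.01
shift shares before turn [2.83 0.06 4.33] after [2.83 0.06 4.33]
[283.7279521  148.61806178]
```

View pics/w15.png

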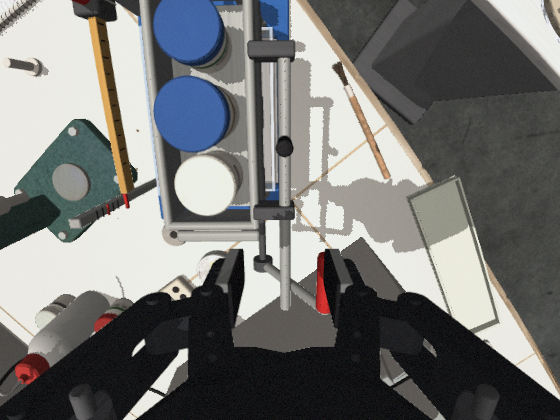

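```bash
python3 -m pendant '[[[0.7,0,0],0,0],[[0.8,0,0],0,0],[[0.8,0,0],0,0],[[0.6,0,0],0,0],[[0,0,0.7],0,0],[[0,0,0.9],0,0],[[0,0,0.9],0,0],[[0,0,0.9],0,0],[[0,0,0.9],0,0],[[0,0,0],0,0],[[0,0,0],0,0]]' 20; python3 -c "
from h import *
go([.478,-.264,.239],125.5)"
```

```text
clock: 43.72
tcp_pos: [0.4781, -0.2643, 0.2398]
orientation: [0.0, -0.304, 0.953, 0.0]
wrist_force: [-0.0, -0.3, -0.7]
finger_gap: 0.0428
tcp [ 0.4781 -0.2643  0.2398] jaw yaw 125.43 q6 -1.27 gap 0.0428 F [-0.  -0.3 -0.7] t 43.73
turn shares -0.01
shift shares before turn [-0.01  0.01  0.04] after [-0.01  0.01  0.04]
```

```bash
python3 -m pendant '[[[0,0,0],0,1],[[0,0,0],0,1],[[0,0,0],0,1],[[0,0,0],0,1]]' 20
```

```text
clock: 44.22
tcp_pos: [0.4782, -0.2646, 0.2404]
orientation: [0.0, -0.304, 0.953, -0.001]
wrist_force: [-0.0, 0.6, 4.8]
finger_gap: 0.0112
```

```bash
python3 -m pendant '[[[0.4,0,0],0,1],[[0.4,0,0],0,1],[[0.4,0,0],0,1],[[0.4,0,0],0,1],[[0.2,0,0],0,1],[[0,0,0],0,1]]' 20; python3 -c "
from h import *
go([.4782,-.2646,.24])"
```

```text
clock: 44.98
tcp_pos: [0.4498, -0.2851, 0.2404]
orientation: [0.002, -0.304, 0.953, -0.0]
wrist_force: [5.2, 4.0, 5.0]
finger_gap: 0.0114
tcp [ 0.4498 -0.2851  0.2404] jaw yaw 125.44 q6 -1.336 gap 0.0114 F [5.2 4.  5. ] t 44.98
shift shares before turn [-1.75  0.01  0.03] after
```

```bash
python3 -m pendant '[[[-0.1,0,0],0,0.0],[[0,0,0],0,0],[[0,0,0],0,0],[[0,0,-0.6],0,0],[[0,0,-1],0,0],[[0,0,-1],0,0],[[0,0,-1],0,0],[[0,0,-1],0,0],[[0,0,0],0,0]]' 20; python3 -c "
from h import *
cam('wrist','w16.png')
go([.549,-.171,.33],125.5)"
```

```text
clock: 46.1
tcp_pos: [0.4509, -0.2847, 0.3338]
orientation: [0.001, -0.304, 0.953, -0.002]
wrist_force: [0.5, -0.1, -0.6]
finger_gap: 0.0429
tcp [ 0.4505 -0.2845  0.3325] jaw yaw 125.41 q6 -1.332 gap 0.0427 F [-0.4 -0.  -0. ] t 46.15
turn shares -0.01
shift shares before turn [-7.3   1.77  0.12] after [-7.3   1.76  0.12]
```

View pics/w16.png

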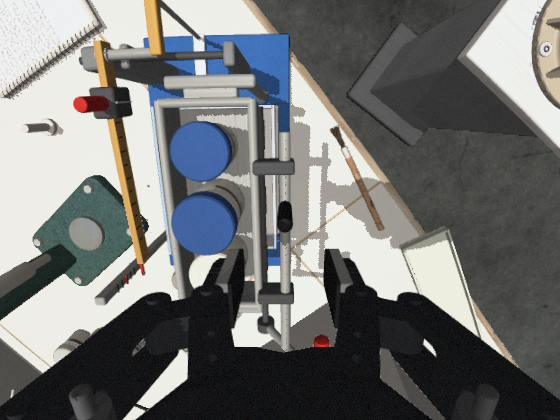

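```bash
python3 -c "
from h import *
r=cam('wrist')
f=np.load('fix.npz');C,X,Y=f['C'],f['X'],f['Y']
im=cv2.imread('pics/w15.png');cv2.imwrite('pics/w15c.png',cv2.resize(im[230:330,230:350],None,fx=5,fy=5))
P=atz(r,(321,338),.2585);d=P[:2]-C;print(P,d@X,d@Y)
"
```

```text
[ 0.52372611 -0.18990307  0.2585    ] -0.100769126333726 0.10618031483680532
```

View pics/w15c.png

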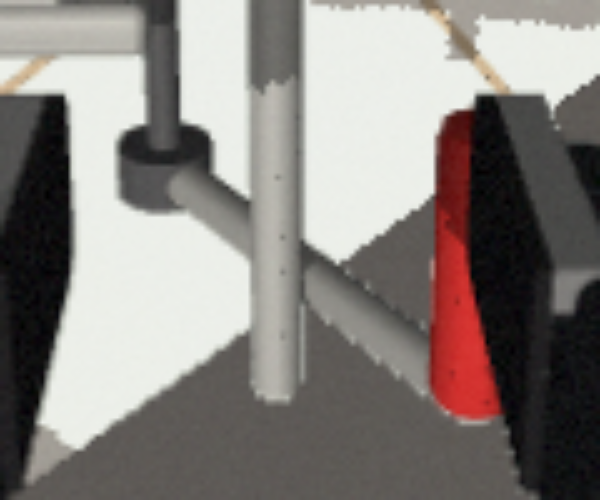

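```bash
python3 -m pendant '[[[-0.6,0.2,0],0,-0.2],[[-1,0.3,0],0,-0.2],[[-1,0.3,0],0,-0.2],[[-1,0.3,0],0,-0.2],[[-1,0.3,0],0,-0.2],[[-1,0.2,0],0,-0.2],[[-1,0.1,0],0,-0.2],[[-0.4,0,0],0,-0.2],[[0,0,0],0,-0.2],[[0,0,0],0,-0.2]]' 20; python3 -c "
from h import *
cam('wrist','w17.png');cam('top','t17.png')
im=cv2.imread('pics/t17.png');cv2.imwrite('pics/t17c.png',cv2.resize(im[150:290,290:450],None,fx=4,fy=4))
go([.5446,-.1747,.239],125.5)"
```

```text
clock: 47.45
tcp_pos: [0.5444, -0.1757, 0.3316]
orientation: [-0.0, -0.304, 0.953, 0.0]
wrist_force: [-0.2, -0.0, 0.4]
finger_gap: 0.0509
tcp [ 0.5442 -0.1758  0.3318] jaw yaw 125.36 q6 -1.07 gap 0.0511 F [ 0.6 -0.2 -0.4] t 47.55
turn shares -0.02
shift shares before turn [-0.04  0.03  4.64] after [-0.04  0.03  4.64]
```

View pics/w17.png

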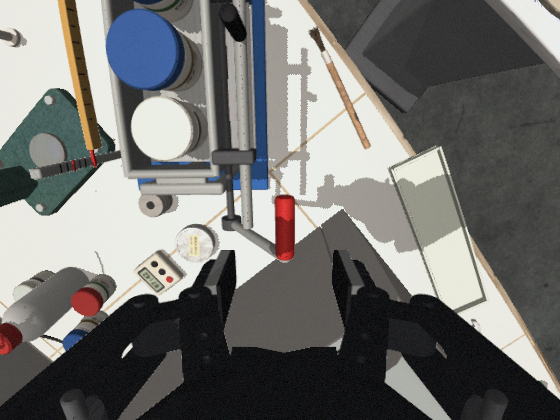

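View pics/t17c.png

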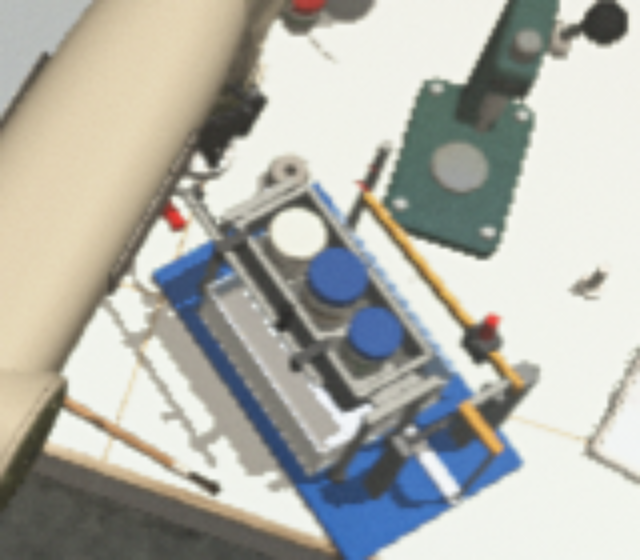

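```bash
python3 -c "
from h import *
r=cam('wrist')
for z in (.25,.2585,.267):
  P=atz(r,(285,229),z);print(P)
go(atz(r,(285,229),.2585)-[0,0,.0195])"
```

```text
[ 0.55224551 -0.16752553  0.25      ]
[ 0.54957779 -0.16946321  0.2585    ]
[ 0.54691008 -0.1714009   0.267     ]
tcp [ 0.5443 -0.1758  0.3318] jaw yaw 125.36 q6 -1.07 gap 0.0514 F [ 0.2 -0.5  0.3] t 47.6
shift shares before turn [-0.4   0.1   4.64] after
```

```bash
python3 -m pendant '[[[-0.2,0.05,0.6],0,-0.2],[[0,0,1],0,-0.2],[[0,0,1],0,-0.2],[[0,0,1],0,-0.2],[[0,0,1],0,-0.2],[[0,0,0],0,-0.2],[[0,0,0],0,1],[[0,0,0],0,1],[[0,0,0],0,1],[[0,0,0],0,1],[[0,0,0],0,1]]' 30; python3 -c "
from h import *
go()"
```

```text
clock: 48.98
tcp_pos: [0.5478, -0.1724, 0.2407]
orientation: [0.001, -0.304, 0.953, -0.001]
wrist_force: [-0.0, -0.7, 6.3]
finger_gap: 0.0147
tcp [ 0.5478 -0.1724  0.2407] jaw yaw 125.42 q6 -1.063 gap 0.0147 F [-0.  -0.7  6.3] t 48.98
```

```bash
python3 -m pendant '[[[0,-0.3,-0.18],0,1],[[0,-0.29,-0.18],0,1],[[0,-0.31,-0.14],0,1],[[0,-0.32,-0.14],0,1],[[0,-0.33,-0.1],0,1],[[0,-0.33,-0.09],0,1],[[0,-0.34,-0.05],0,1],[[0,-0.34,-0.05],0,1]]' 30; python3 -c "
from h import *
go()"
```

```text
clock: 49.98
tcp_pos: [0.5763, -0.212, 0.2585]
orientation: [-0.0, -0.305, 0.952, 0.002]
wrist_force: [-2.1, 6.0, 7.5]
finger_gap: 0.0148
tcp [ 0.5763 -0.212   0.2585] jaw yaw 125.48 q6 -1.104 gap 0.0148 F [-2.1  6.   7.5] t 49.98
```

```bash
python3 -m pendant '[[[0,-0.69,-0.02],0,1],[[0,-0.68,0.07],0,1],[[0,-0.67,0.16],0,1],[[0,-0.64,0.25],0,1],[[0,-0.6,0.33],0,1],[[0,-0.5,0.37],0,1],[[0,0,0],0,1],[[0,0,0],0,1]]' 30; python3 -c "
from h import *
cam('wrist','w18.png');cam('top','t18.png');cam('scene','s18.png')
im=cv2.imread('pics/t18.png');cv2.imwrite('pics/t18c.png',cv2.resize(im[150:290,290:450],None,fx=4,fy=4))
go()"
```

```text
clock: 50.98
tcp_pos: [0.6211, -0.2755, 0.2342]
orientation: [0.0, -0.304, 0.953, 0.0]
wrist_force: [0.1, 4.7, 0.5]
finger_gap: 0.0149
tcp [ 0.6211 -0.2755  0.2342] jaw yaw 125.43 q6 -1.154 gap 0.014 F [ 1.7  3.9 -2.3] t 51.12
```

View pics/w18.png

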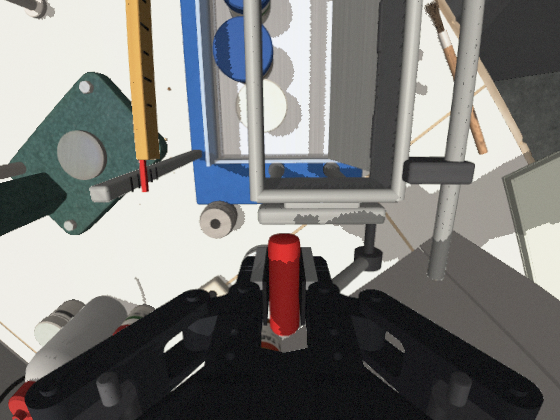

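View pics/t18c.png

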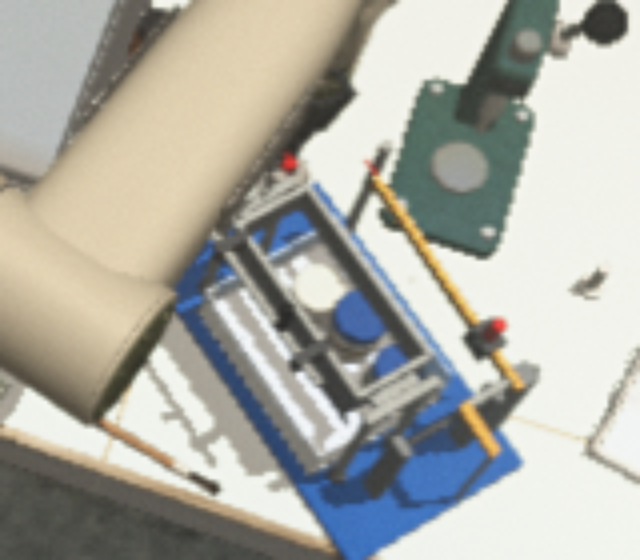

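View pics/s18.png

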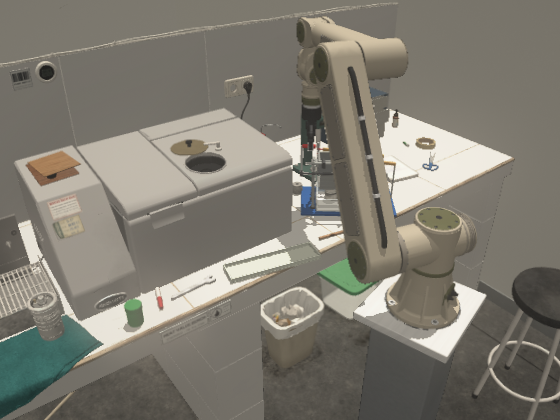

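```bash
python3 -m pendant '[[[0,0.28,-0.2],0,1],[[0,0.28,-0.2],0,1],[[0,0.3,-0.17],0,1],[[0,0.3,-0.16],0,1],[[0,0.32,-0.13],0,1],[[0,0.32,-0.12],0,1],[[0,0.33,-0.09],0,1],[[0,0.34,-0.07],0,1],[[0,0.34,-0.04],0,1],[[0,0.34,-0.03],0,1]]' 30; python3 -c "
from h import *
go([.5478,-.1724,.2407])"
```

```text
clock: 52.38
tcp_pos: [0.5872, -0.2282, 0.2622]
orientation: [0.003, -0.303, 0.953, -0.006]
wrist_force: [5.5, -5.1, 9.1]
finger_gap: 0.0148
tcp [ 0.5872 -0.2282  0.2622] jaw yaw 125.32 q6 -1.113 gap 0.0148 F [ 5.5 -5.1  9.1] t 52.38
shift shares before turn [-0.    3.43  1.03] after
```

```bash
python3 -m pendant '[[[0,0.36,0],0,1],[[0,0.36,0.03],0,1],[[0,0.36,0.04],0,1],[[0,0.36,0.06],0,1],[[0,0.36,0.08],0,1],[[0,0.35,0.11],0,1],[[0,0.34,0.13],0,1],[[0,0.33,0.155],0,1],[[0,0.32,0.18],0,1],[[0,0.3,0.2],0,1],[[0,0.1,0.05],0,1],[[0,0,0],0,1]]' 30; python3 -c "
from h import *
go([.5478,-.1724,.2407])"
```

```text
clock: 53.88
tcp_pos: [0.547, -0.1721, 0.2426]
orientation: [0.003, -0.303, 0.953, -0.008]
wrist_force: [5.0, -14.1, 11.9]
finger_gap: 0.0147
tcp [ 0.547  -0.1721  0.2426] jaw yaw 125.26 q6 -1.057 gap 0.0147 F [  5.  -14.1  11.9] t 53.88
shift shares before turn [-0.03 -0.03  0.1 ] after
```

```bash
python3 -m pendant '[[[0,0,0],0,-0.2],[[0,0,0],0,-0.2],[[0,0,0],0,-0.2],[[0,0,-0.6],0,-0.2],[[0,0,-1],0,-0.2],[[0,0,-1],0,-0.2],[[0,0,-1],0,-0.2],[[0,0,-1],0,-0.2],[[0.5,0,0],0,-0.2],[[0.6,0,0],0,0],[[0,0,0],0,0]]' 20; python3 -c "
from h import *
cam('wrist','w19.png')
go([.4498,-.2851,.33],125.5)"
```

```text
clock: 55.25
tcp_pos: [0.524, -0.1796, 0.3298]
orientation: [-0.001, -0.303, 0.953, 0.001]
wrist_force: [-0.4, -0.5, -0.6]
finger_gap: 0.0427
tcp [ 0.5244 -0.1794  0.3299] jaw yaw 125.35 q6 -1.092 gap 0.0424 F [-0.4 -0.2 -0.7] t 55.3
turn shares -0.03
shift shares before turn [ 6.1  -2.15 -0.01] after [ 6.1  -2.13 -0.01]
```

View pics/w19.png

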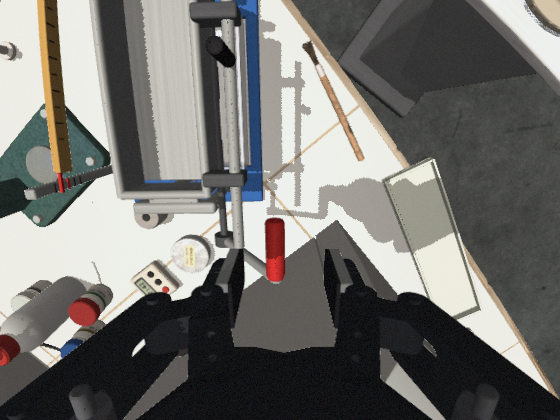

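```bash
python3 -m pendant '[[[0.6,-0.2,0],0,0],[[1,-0.4,0],0,0],[[1,-0.4,0],0,0],[[1,-0.4,0],0,0],[[1,-0.4,0],0,0],[[1,-0.3,0],0,0],[[0.5,0,0],0,0],[[0,0,0],0,0],[[0,0,0],0,0]]' 20; python3 -c "
from h import *
r=cam('wrist','w20.png')
go([.4498,-.2851,.24],125.5)"
```

```text
clock: 56.42
tcp_pos: [0.4504, -0.2838, 0.3306]
orientation: [0.0, -0.304, 0.953, 0.0]
wrist_force: [0.1, 0.5, -0.2]
finger_gap: 0.0429
tcp [ 0.4505 -0.2837  0.3306] jaw yaw 125.46 q6 -1.332 gap 0.0429 F [ 0.6 -0.9  0.6] t 56.48
turn shares -0.01
shift shares before turn [ 0.07 -0.04  4.53] after [ 0.07 -0.04  4.53]
```

```bash
python3 -m pendant '[[[0.07,-0.04,0.7],0,0],[[0,0,1],0,0],[[0,0,1],0,0],[[0,0,1],0,0],[[0,0,0.8],0,0],[[0,0,0],0,0],[[0,0,0],0,1],[[0,0,0],0,1],[[0,0,0],0,1],[[0,0,0],0,1]]' 20; python3 -m pendant '[[[-0.4,0,0],0,1],[[-0.4,0,0],0,1],[[-0.4,0,0],0,1],[[-0.4,0,0],0,1],[[-0.25,0,0],0,1],[[0,0,0],0,1]]' 20;python3 -c "
from h import *
go([.4782,-.2646,.24],125.5)"
```

```text
clock: 57.72
tcp_pos: [0.4496, -0.2853, 0.2413]
orientation: [0.0, -0.304, 0.953, -0.0]
wrist_force: [-1.4, 2.5, 5.3]
finger_gap: 0.0111
clock: 58.48
tcp_pos: [0.4781, -0.2648, 0.2412]
orientation: [-0.002, -0.304, 0.953, -0.001]
wrist_force: [-10.0, -0.1, 6.8]
finger_gap: 0.0109
tcp [ 0.4781 -0.2648  0.2412] jaw yaw 125.37 q6 -1.268 gap 0.0109 F [-10.   -0.1   6.8] t 58.48
turn shares -0.02
shift shares before turn [-0.01  0.    0.06] after [-0.01  0.    0.06]
```

```bash
python3 -m pendant '[[[0.07,0,0],0,0],[[0,0,0],0,0],[[0,0,0],0,0],[[0,0,-0.6],0,0],[[0,0,-1],0,0],[[0,0,-1],0,0],[[0,0,-1],0,0],[[0,0,-1],0,0],[[0,0,-1],0,0],[[0,0,0],0,0]]' 20; python3 -c "
from h import *
r=cam('wrist','w21.png')
go([.531,-.443,.36],125.5)"
```

```text
clock: 59.72
tcp_pos: [0.4793, -0.2654, 0.3547]
orientation: [0.001, -0.304, 0.953, -0.002]
wrist_force: [-0.2, -0.1, 0.2]
finger_gap: 0.0428
tcp [ 0.479  -0.2652  0.3534] jaw yaw 125.42 q6 -1.271 gap 0.0428 F [-0.8  0.  -0.4] t 59.77
turn shares -0.01
shift shares before turn [ 3.03 -8.75 -0.32] after [ 3.04 -8.75 -0.32]
```

View pics/w21.png

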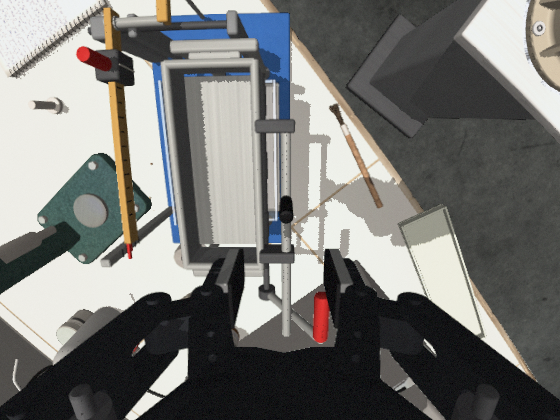

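```bash
python3 -m pendant '[[[0.4,-0.8,0],0,0],[[0.6,-1,0],0,0],[[0.6,-1,0],0,0],[[0.6,-1,0],0,0],[[0.6,-1,0],0,0],[[0.2,-0.2,0],0,0],[[0,0,0],0,0]]' 20; python3 -c "
from h import *
r=cam('wrist','w22.png')
for n in ('top','scene'):
  im=cam(n)['color']; cv2.imwrite('pics/%s22.png'%n,cv2.resize(im[100:250,330:480] if n=='top' else im[90:220,270:420],None,fx=4,fy=4))
go([.531,-.443,.36],125.5)"
```

```text
clock: 60.65
tcp_pos: [0.4872, -0.3816, 0.3516]
orientation: [-0.0, -0.304, 0.953, 0.001]
wrist_force: [0.1, 1.0, 0.2]
finger_gap: 0.0429
tcp [ 0.4876 -0.3805  0.3527] jaw yaw 125.45 q6 -1.411 gap 0.0429 F [-0.1  0.4 -0.8] t 60.8
turn shares -0.01
shift shares before turn [ 0.04 -3.8  -0.37] after [ 0.05 -3.8  -0.37]
```

View pics/w22.png

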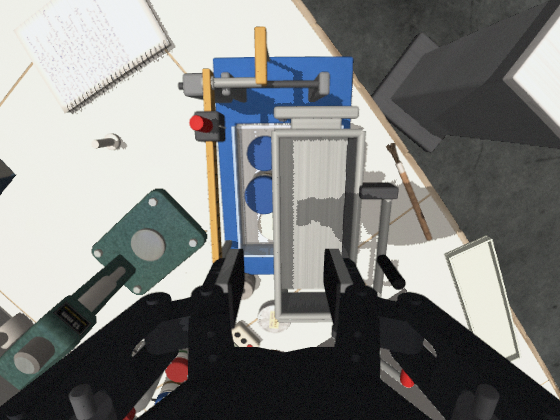

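View pics/top22.png

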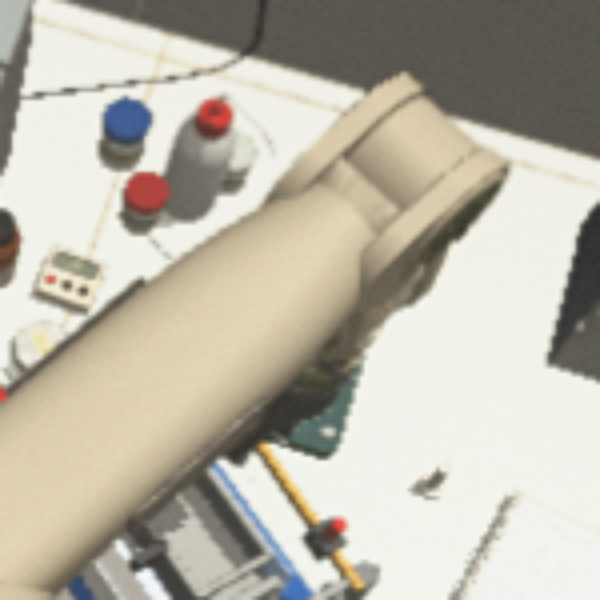

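View pics/scene22.png

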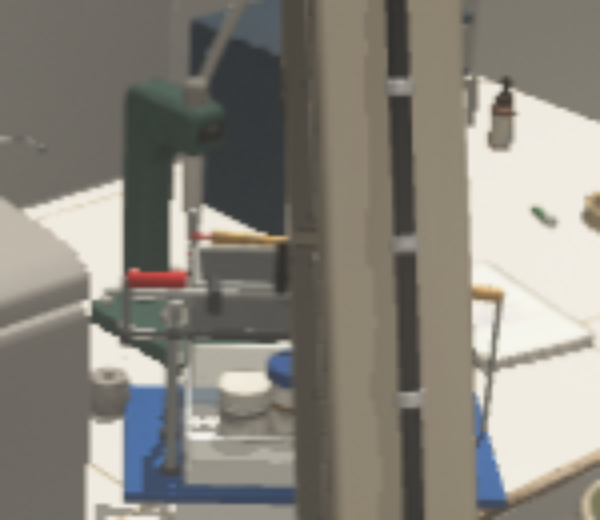

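```bash
python3 -c "
from h import *
r=cam('wrist');t=cam('top')
f=np.load('fix.npz');C,X,Y=f['C'],f['X'],f['Y']
def s(n,P): d=np.array(P)[:2]-C;print(n,np.round(P,3),'fix',(d@X).round(3),(d@Y).round(3))
s('disc',atz(r,(147,243),.03));s('corner',atz(r,(207,235),.02));s('corner2',atz(r,(157,190),.02))
s('ramface',atz(r,(125,262),.1)); 
for z in (.25,.3,.33): s('head%.2f'%z,atz(t,(290+525/4,150+45/4),z))
s('poise',atz(r,(197,124),.222)); s('beamend',atz(r,(216,260),.19))
go()
"
```

```text
disc [ 0.733 -0.499  0.03 ] fix 0.272 0.097
corner [ 0.663 -0.42   0.02 ] fix 0.167 0.086
corner2 [ 0.642 -0.531  0.02 ] fix 0.246 0.004
ramface [ 0.736 -0.501  0.1  ] fix 0.275 0.098
head0.25 [ 0.759 -0.508  0.25 ] fix 0.295 0.113
head0.30 [ 0.729 -0.494  0.3  ] fix 0.266 0.097
head0.33 [ 0.711 -0.485  0.33 ] fix 0.248 0.087
poise [ 0.474 -0.485  0.222] fix 0.111 -0.105
beamend [ 0.599 -0.396  0.19 ] fix 0.111 0.047
tcp [ 0.4877 -0.3805  0.353 ] jaw yaw 125.47 q6 -1.411 gap 0.0426 F [-0.4 -0.4 -0.4] t 60.9
```

```bash
python3 -m pendant '[[[0,-0.6,0],0,0],[[0,-0.8,0.2],0,0],[[0.2,-0.8,0.3],0,0],[[0.2,-0.8,0.4],0,0],[[0.2,-0.6,0.4],0,0],[[0,0,0.2],0,0],[[0,0,0],0,0],[[0,0,0],0,0]]' 20; python3 -c "
from h import *
r=cam('wrist','w23.png')
go([.478,-.482,.19],125.5)"
```

```text
clock: 61.9
tcp_pos: [0.5195, -0.4464, 0.3232]
orientation: [0.0, -0.304, 0.953, -0.0]
wrist_force: [-0.2, 0.4, 0.6]
finger_gap: 0.0429
tcp [ 0.5195 -0.4465  0.3234] jaw yaw 125.43 q6 -1.445 gap 0.043 F [ 0.3 -0.3  0.5] t 61.95
turn shares -0.01
shift shares before turn [ 2.72 -0.24  6.67] after [ 2.72 -0.24  6.67]
```

View pics/w23.png

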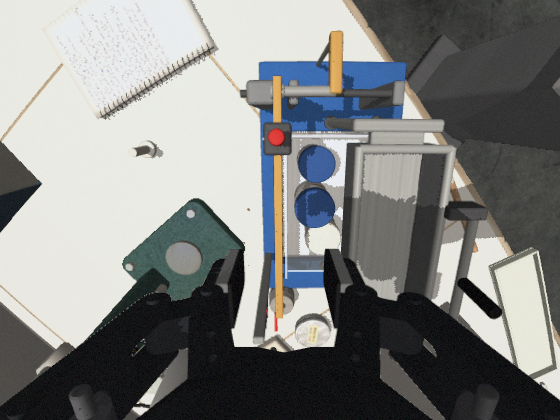

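```bash
python3 -c "
from h import *
r=cam('wrist')
P=atz(r,(277,137),.224);print(P)
go([P[0],P[1],.19],125.5)
import scipy
f=np.load('fix.npz');C,X,Y=f['C'],f['X'],f['Y']
for n,c,z in [('p0',(316,163),.08),('p2',(315,208),.088),('p3',(321,238),.075)]:
  d=atz(r,c,z)[:2]-C-.025*X;print(n,(d@X).round(3),(d@Y).round(3))
"
```

```text
[ 0.47231978 -0.48540755  0.224     ]
tcp [ 0.5196 -0.4465  0.3234] jaw yaw 125.44 q6 -1.445 gap 0.0428 F [ 0.  -1.  -0.5] t 62.0
turn shares -0.01
shift shares before turn [ 3.05 -0.21  6.67] after [ 3.06 -0.2   6.67]
p0 0.037 -0.065
p2 0.038 -0.005
p3 0.026 0.044
```

```bash
python3 -m pendant '[[[0.6,-0.1,0],0,0],[[0.9,-0.1,0],0,0],[[0.9,0,0.3],0,0],[[0.65,0,0.5],0,0],[[0,0,1],0,0],[[0,0,1],0,0],[[0,0,1],0,0],[[0,0,1],0,0],[[0,0,1],0,0],[[0,0,0.8],0,0],[[0,0,0],0,0]]' 20; python3 -c "
from h import *
r=cam('wrist','w24.png')
go([.4723,-.4854,.19],125.5)"
```

```text
clock: 63.38
tcp_pos: [0.4709, -0.4851, 0.1888]
orientation: [-0.001, -0.304, 0.953, 0.002]
wrist_force: [-0.9, 0.1, 1.1]
finger_gap: 0.0429
tcp [ 0.4714 -0.4855  0.1901] jaw yaw 125.38 q6 -1.536 gap 0.0428 F [ 1.1 -0.4  0.9] t 63.42
turn shares -0.02
shift shares before turn [-0.04 -0.02  0.  ] after [-0.04 -0.02  0.  ]
```

View pics/w24.png

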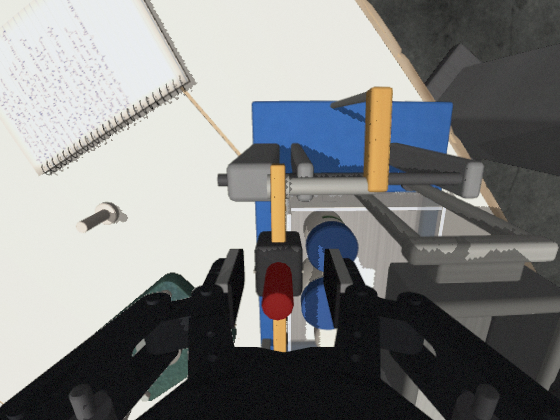

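Post at (277,290), centred between the fingers. Next: close on it, then drag along fixture +y (tool -x).

```bash
python3 -m pendant '[[[0,0,0],0,1],[[0,0,0],0,1],[[0,0,0],0,1],[[0,0,0],0,1]]' 20; python3 -m pendant '[[[-0.3,0,0],0,1],[[-0.5,0,0],0,1],[[-0.5,0,0],0,1],[[-0.5,0,0],0,1],[[-0.5,0,0],0,1],[[-0.5,0,0],0,1],[[-0.5,0,0],0,1],[[-0.5,0,0],0,1],[[-0.5,0,0],0,1],[[-0.5,0,0],0,1],[[-0.5,0,0],0,1],[[0,0,0],0,1]]' 20; python3 -c "
from h import *
go([.4714,-.4855,.19])"
```

```text
clock: 63.92
tcp_pos: [0.4732, -0.487, 0.192]
orientation: [0.001, -0.304, 0.953, -0.002]
wrist_force: [3.8, -4.6, 2.5]
finger_gap: 0.013
clock: 65.42
tcp_pos: [0.5601, -0.4242, 0.1909]
orientation: [0.001, -0.305, 0.952, -0.001]
wrist_force: [4.7, -4.3, 2.0]
finger_gap: 0.0131
tcp [ 0.5601 -0.4242  0.1909] jaw yaw 125.47 q6 -1.382 gap 0.0131 F [ 4.7 -4.3  2. ] t 65.42
shift shares before turn [5.39 0.08 0.04] after
```

```bash
python3 -m pendant '[[[0,0,0],0,0.5],[[0,0,0],0,0.2],[[0,0,0],0,0],[[0,0,-0.6],0,0],[[0,0,-1],0,0],[[0,0,-1],0,0],[[0,0,-1],0,0],[[0,0,0],0,0],[[0,0,0],0,0],[[0,0,0],0,0],[[0,0,0],0,0]]' 20; python3 -c "
from h import *
r=cam('wrist','w25.png')
im=cam('scene')['color']; cv2.imwrite('pics/s25.png',cv2.resize(im[120:200,290:380],None,fx=7,fy=7,interpolation=cv2.INTER_CUBIC))
print(np.array(r['view'])[2,:3])
go([.4723,-.4854,.19],125.5)"
```

```text
clock: 66.8
tcp_pos: [0.5582, -0.4238, 0.2616]
orientation: [-0.0, -0.304, 0.953, 0.001]
wrist_force: [-0.3, -0.3, 0.2]
finger_gap: 0.0429
[ 0.23787193  0.17034088 -0.95624313]
tcp [ 0.5584 -0.4239  0.262 ] jaw yaw 125.42 q6 -1.382 gap 0.0427 F [-0.5  0.2  0.5] t 66.9
turn shares -0.01
shift shares before turn [ 5.29 -0.02  3.6 ] after [ 5.29 -0.01  3.6 ]
```

View pics/w25.png

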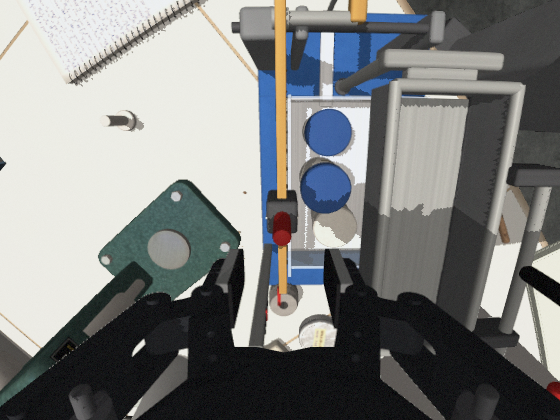

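View pics/s25.png

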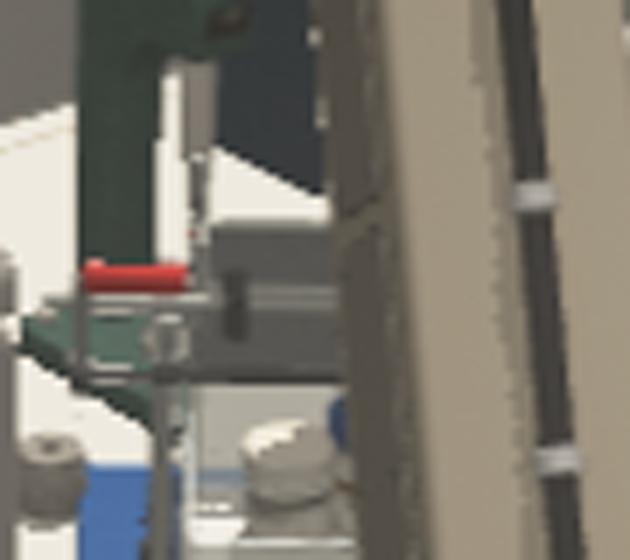

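```bash
python3 -m pendant '[[[-0.4,0,-0.6],0,0],[[-0.6,0,-0.8],0,0],[[-0.6,0,-0.8],0,0],[[-0.4,0,-0.8],0,0],[[0,0,0],0,0],[[0,0,0],0,0],[[0,0,0],0,0],[[0,0,0],0,0]]' 20; python3 -c "
from h import *
import pickle
r=cam('wrist','w26.png');pickle.dump(r,open('w26.pkl','wb'))
cv2.imwrite('pics/w26c.png',cv2.resize(r['color'][160:340,180:400],None,fx=3.6,fy=3.2,interpolation=cv2.INTER_CUBIC))
print(ray(r,(0,0))[0])
go()"
```

```text
clock: 67.9
tcp_pos: [0.5907, -0.401, 0.322]
orientation: [-0.0, -0.304, 0.953, 0.0]
wrist_force: [-0.0, -0.5, 0.3]
finger_gap: 0.0423
[ 0.52863287 -0.44382124  0.46382808]
tcp [ 0.5908 -0.4009  0.3221] jaw yaw 125.4 q6 -1.326 gap 0.0429 F [ 0.4  0.1 -0.1] t 67.95
```

View pics/w26.png

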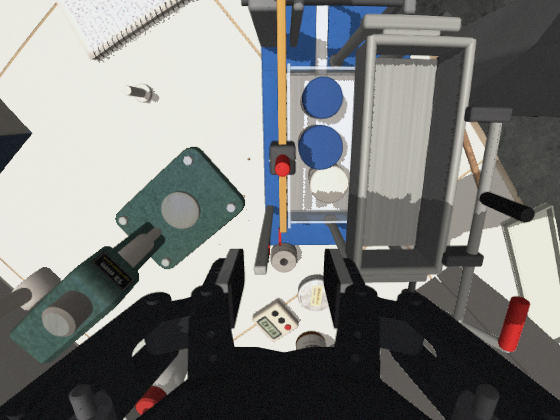

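View pics/w26c.png

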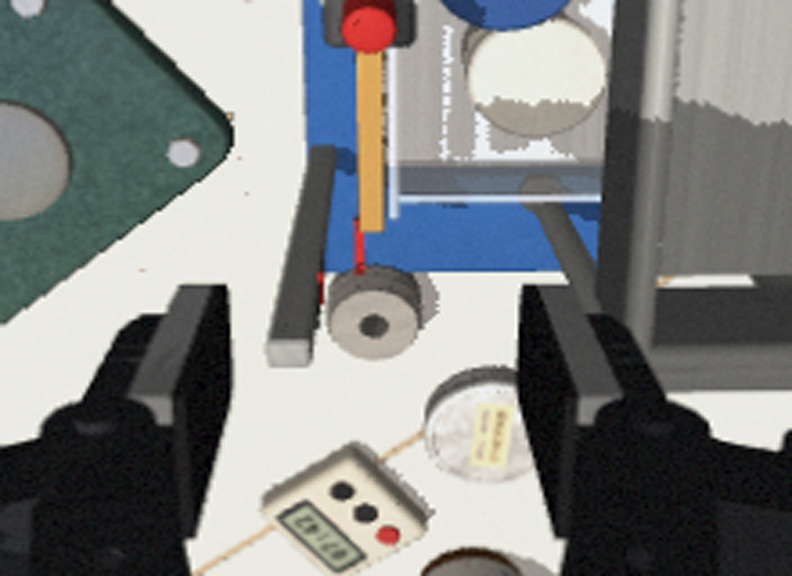

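```bash
python3 -c "
from h import *
import pickle
from scipy.optimize import least_squares
r=pickle.load(open('w26.pkl','rb'))
f=np.load('fix.npz');C,X,Y=f['C'],f['X'],f['Y']
g=lambda c:np.array((180+c[0]/3.6,160+c[1]/3.2))
def W(x,y,z): q=C+x*X+y*Y;return [q[0],q[1],z]
def solve(px,**k):
  # k: fixed coords
  names=[n for n in 'xyz' if n not in k]
  s=least_squares(lambda v:proj(r,W(**{**k,**dict(zip(names,v))}))-px,[.1]*len(names))
  return dict(zip(names,s.x.round(4))),np.round(s.fun,2)
for z0 in (.002,.01): print('post bottom',solve(g((320,150)),z=z0))
print('knob top',solve(g((369,28)),z=.22), solve(g((369,28)),x=.11))
print('beam end',solve(g((370,230)),x=.1105))
print('tip',solve(g((360,273)),x=.1105))
for x in (.122,.126,.13): print('mark',x,solve(g((321,288)),x=x))
print('post top',solve(g((290,345)),x=.13))
"
```

```text
post bottom ({'x': np.float64(0.1332), 'y': np.float64(0.1027)}, array([0., 0.]))
post bottom ({'x': np.float64(0.1327), 'y': np.float64(0.1002)}, array([0., 0.]))
knob top ({'x': np.float64(0.1097), 'y': np.float64(0.0033)}, array([ 0., -0.])) ({'y': np.float64(0.0187), 'z': np.float64(0.1272)}, array([-0., -0.]))
beam end ({'y': np.float64(0.1545), 'z': np.float64(-0.017)}, array([0., 0.]))
tip ({'y': np.float64(0.0174), 'z': np.float64(0.3431)}, array([ 0., -0.]))
mark 0.122 ({'y': np.float64(0.0764), 'z': np.float64(0.2229)}, array([-0., -0.]))
mark 0.126 ({'y': np.float64(0.1108), 'z': np.float64(0.1498)}, array([-0.,  0.]))
mark 0.13 ({'y': np.float64(0.1453), 'z': np.float64(0.0768)}, array([-0., -0.]))
post top ({'y': np.float64(0.0927), 'z': np.float64(0.2259)}, array([ 0., -0.]))
```

```bash
python3 -m pendant '[[[0.5,0,0],0,0],[[0.8,0,0],0,0],[[0.8,0,0],0,0],[[0.8,0,0],0,0],[[0.6,0,0],0,0],[[0,0,0],0,0],[[0,0,0],0,0],[[0,0,0],0,0],[[0,0,0],0,0]]' 20; python3 -c "
from h import *
import pickle
r=cam('wrist','w27.png');pickle.dump(r,open('w27.pkl','wb'))
cv2.imwrite('pics/w27c.png',cv2.resize(r['color'][200:360,220:360],None,fx=5,fy=3.6,interpolation=cv2.INTER_CUBIC))
go()"
```

```text
clock: 69.08
tcp_pos: [0.5345, -0.441, 0.3224]
orientation: [0.0, -0.305, 0.952, 0.0]
wrist_force: [-0.1, 0.3, 0.2]
finger_gap: 0.0427
tcp [ 0.5345 -0.4411  0.3224] jaw yaw 125.46 q6 -1.425 gap 0.043 F [ 0.2 -0.3 -0.3] t 69.12
```

View pics/w27c.png

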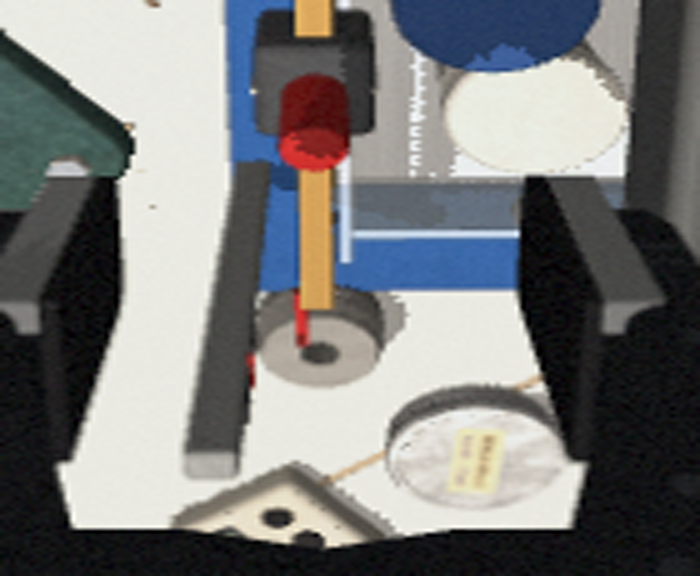

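```bash
python3 -c "
from h import *
import pickle
a=pickle.load(open('w26.pkl','rb'));b=pickle.load(open('w27.pkl','rb'))
f=np.load('fix.npz');C,X,Y=f['C'],f['X'],f['Y']
g=lambda x,y:np.array((180+x/3.6,160+y/3.2))
h=lambda x,y:np.array((220+x/5,200+y/3.6))
for n,p,q in [('tip',g(360,273),h(301,344)),('mark',g(321,288),h(251,371)),('beamend',g(371,231),h(318,309)),('posttop',g(290,345),h(211,462)),('knob',g(369,28),h(313,148))]:
  P,e=tri([(a,p),(b,q)]);d=P[:2]-C;print(n,'fix',(d@X).round(4),(d@Y).round(4),'z',P[2].round(4),e)
"
```

```text
tip fix 0.1134 0.1056 z 0.1482 [[-0.1, 0.0], [0.1, -0.0]]
mark fix 0.1249 0.1014 z 0.1698 [[-0.0, 0.0], [0.0, -0.0]]
beamend fix 0.1094 0.0845 z 0.1596 [[0.2, -0.0], [-0.2, 0.0]]
posttop fix 0.1306 0.0954 z 0.221 [[-0.2, 0.0], [0.2, -0.0]]
knob fix 0.1098 0.0051 z 0.2087 [[-0.1, -0.0], [0.1, 0.0]]
```

```bash
python3 -c "
from h import *
go([.5625,-.421,.178],125.5)"
```

```text
tcp [ 0.5345 -0.4411  0.3224] jaw yaw 125.46 q6 -1.425 gap 0.043 F [ 0.2 -0.3 -0.3] t 69.12
turn shares -0.01
shift shares before turn [-1.72  0.    7.22] after [-1.72  0.    7.22]
```

```bash
python3 -m pendant '[[[-0.6,0,0.3],0,0],[[-0.6,0,0.5],0,0],[[-0.52,0,0.6],0,0],[[0,0,0.8],0,0],[[0,0,1],0,0],[[0,0,1],0,0],[[0,0,1],0,0],[[0,0,1],0,0],[[0,0,1],0,0],[[0,0,0],0,0],[[0,0,0],0,0]]' 20; python3 -m pendant '[[[0,0,0],0,1],[[0,0,0],0,1],[[0,0,0],0,1],[[0,0,0],0,1],[[0.25,0,-0.05],0,1],[[0.25,0,-0.05],0,1],[[0.25,0,-0.05],0,1],[[0.25,0,-0.05],0,1],[[0,0,0],0,1]]' 20; python3 -c "
from h import *
go([.5625,-.421,.178],125.5)"
```

```text
clock: 70.5
tcp_pos: [0.5625, -0.4212, 0.1789]
orientation: [0.0, -0.304, 0.953, -0.0]
wrist_force: [0.6, 0.1, 0.9]
finger_gap: 0.0428
clock: 71.62
tcp_pos: [0.546, -0.4344, 0.1829]
orientation: [0.0, -0.304, 0.953, -0.001]
wrist_force: [2.5, -4.9, -1.8]
finger_gap: 0.013
tcp [ 0.546  -0.4344  0.1829] jaw yaw 125.37 q6 -1.404 gap 0.013 F [ 2.5 -4.9 -1.8] t 71.62
turn shares -0.02
shift shares before turn [-1.06  0.07  0.24] after [-1.06  0.07  0.24]
```

```bash
python3 -m pendant '[[[0,0,0],0,0.5],[[0,0,0],0,0.2],[[0,0,0],0,0],[[0,0,-0.6],0,0],[[0,0,-1],0,0],[[0,0,-1],0,0],[[-0.4,0,-1],0,0],[[-0.5,0,-1],0,0],[[-0.5,0,-1],0,0],[[-0.5,0,-1],0,0],[[-0.5,0,-0.4],0,0],[[-0.4,0,0],0,0]]' 20; python3 -m pendant '[[[0,0,0],0,0],[[0,0,0],0,0],[[0,0,0],0,0],[[0,0,0],0,0]]'; python3 -c "
from h import *
import pickle
r=cam('wrist','w28.png');pickle.dump(r,open('w28.pkl','wb'))
cv2.imwrite('pics/w28c.png',cv2.resize(r['color'][160:320,220:360],None,fx=5,fy=3.6,interpolation=cv2.INTER_CUBIC))
go()"
```

```text
clock: 73.12
tcp_pos: [0.5921, -0.4005, 0.3243]
orientation: [0.001, -0.304, 0.953, -0.001]
wrist_force: [0.2, 0.6, 0.5]
finger_gap: 0.0427
clock: 73.62
tcp_pos: [0.5911, -0.4008, 0.3224]
orientation: [-0.0, -0.304, 0.953, 0.0]
wrist_force: [0.5, -0.4, -0.2]
finger_gap: 0.0426
tcp [ 0.5912 -0.4008  0.3225] jaw yaw 125.39 q6 -1.326 gap 0.0425 F [ 0.4 -0.7 -0.3] t 73.67
```

View pics/w28c.png

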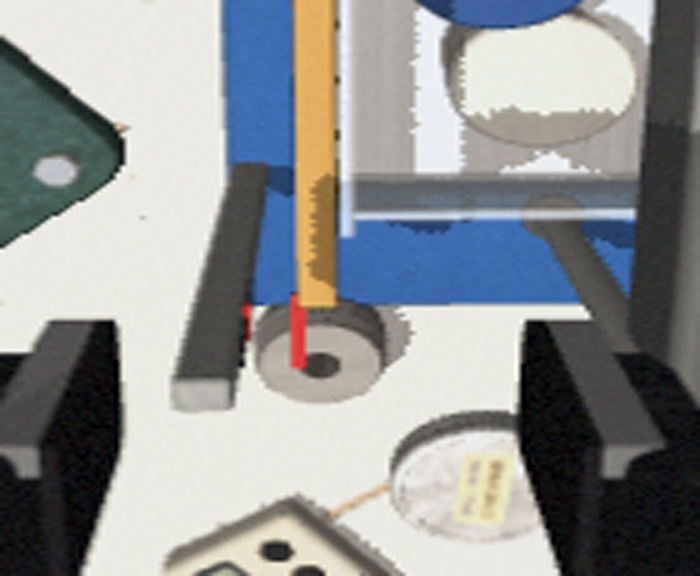

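```bash
cat > tip.py <<'E'
from h import *
from scipy.optimize import least_squares
f=np.load('fix.npz');C,X,Y=f['C'],f['X'],f['Y']
def W(x,y,z): q=C+x*X+y*Y;return [q[0],q[1],z]
def zfix(r,px,y):
  s=least_squares(lambda v:proj(r,W(v[0],y,v[1]))-px,[.11,.17]);return s.x.round(4)
E
python3 -c "
from tip import *
import pickle
a=pickle.load(open('w26.pkl','rb'));b=pickle.load(open('w28.pkl','rb'))
for y in (.1015,.1056): 
  print(y,'tip26',zfix(a,(280,245.3),y),'tip28',zfix(b,(220+299/5,160+368/3.6),y),'mark28',zfix(b,(220+247/5,160+322/3.6),y),'beamend28',zfix(b,(220+318/5,160+305/3.6),.085))
"
```

```text
0.1015 tip26 [0.1131 0.1572] tip28 [0.1131 0.1997] mark28 [0.1249 0.1697] beamend28 [0.1092 0.1938]
0.1056 tip26 [0.1132 0.1481] tip28 [0.1132 0.1919] mark28 [0.1254 0.1609] beamend28 [0.1092 0.1938]
```

```bash
python3 -c "
from h import *
go([.5445,-.435,.197],125.5)"
```

```text
tcp [ 0.5912 -0.4008  0.3225] jaw yaw 125.39 q6 -1.326 gap 0.0425 F [ 0.4 -0.7 -0.3] t 73.67
turn shares -0.02
shift shares before turn [ 2.89 -0.04  6.28] after [ 2.89 -0.04  6.28]
```

```bash
python3 -m pendant '[[[0.6,0,0],0,0],[[0.8,0,0.3],0,0],[[0.8,-0.04,0.4],0,0],[[0.69,0,0.6],0,0],[[0,0,1],0,0],[[0,0,1],0,0],[[0,0,1],0,0],[[0,0,1],0,0],[[0,0,1],0,0],[[0,0,0],0,0],[[0,0,0],0,0]]' 20; python3 -m pendant '[[[0,0,0],0,1],[[0,0,0],0,1],[[0,0,0],0,1],[[0,0,0],0,1],[[0,0,0.2],0,1],[[-0.13,0,0.1],0,1],[[-0.13,0,0.1],0,1],[[-0.13,0,0],0,1],[[-0.13,0,0],0,1],[[0,0,0],0,1],[[0,0,0],0,1]]' 20; python3 -c "
from h import *
go([.5625,-.421,.178],125.5)"
```

```text
clock: 75.05
tcp_pos: [0.5446, -0.4352, 0.1975]
orientation: [0.0, -0.304, 0.953, -0.0]
wrist_force: [0.1, -0.3, 0.8]
finger_gap: 0.0427
clock: 76.42
tcp_pos: [0.5539, -0.4288, 0.1888]
orientation: [0.001, -0.304, 0.953, -0.0]
wrist_force: [4.2, -2.5, 0.7]
finger_gap: 0.0135
tcp [ 0.5539 -0.4288  0.1888] jaw yaw 125.43 q6 -1.392 gap 0.0135 F [ 4.2 -2.5  0.7] t 76.42
turn shares -0.01
shift shares before turn [-0.58  0.07  0.54] after [-0.58  0.07  0.54]
```

```bash
python3 -m pendant '[[[0,0,0],0,0.5],[[0,0,0],0,0.2],[[0,0,0],0,0],[[0,0,-0.6],0,0],[[0,0,-1],0,0],[[0,0,-1],0,0],[[-0.3,0,-1],0,0],[[-0.4,0,-1],0,0],[[-0.4,0,-1],0,0],[[-0.4,0,-1],0,0],[[-0.4,0,0],0,0],[[-0.4,0,0],0,0]]' 20; python3 -m pendant '[[[0,0,0],0,0],[[0,0,0],0,0],[[0,0,0],0,0],[[0,0,0],0,0]]'; python3 -c "
from h import *
import pickle
r=cam('wrist','w29.png');pickle.dump(r,open('w29.pkl','wb'))
cv2.imwrite('pics/w29c.png',cv2.resize(r['color'][160:320,220:360],None,fx=5,fy=3.6,interpolation=cv2.INTER_CUBIC))
go()"
```

```text
clock: 77.92
tcp_pos: [0.5911, -0.4018, 0.3202]
orientation: [-0.0, -0.304, 0.953, 0.0]
wrist_force: [-0.6, -0.3, -0.2]
finger_gap: 0.0425
clock: 78.42
tcp_pos: [0.5905, -0.4023, 0.3205]
orientation: [-0.0, -0.304, 0.953, 0.0]
wrist_force: [0.4, 0.7, -0.3]
finger_gap: 0.0426
tcp [ 0.5906 -0.4022  0.3206] jaw yaw 125.4 q6 -1.328 gap 0.0427 F [ 0.5  0.3 -0.6] t 78.47
```

View pics/w29c.png

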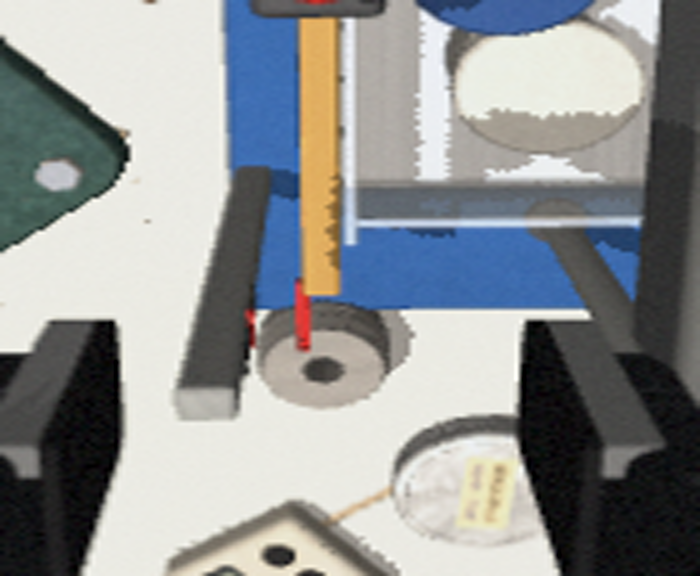

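```bash
python3 -c "
from tip import *
import pickle
b=pickle.load(open('w29.pkl','rb'))
t=zfix(b,(220+304/5,160+349/3.6),.1056);m=zfix(b,(220+250/5,160+327/3.6),.1014)
print(t,m,'beamend',zfix(b,(220+321/5,160+294/3.6),.0845))
"
```

```text
[0.1132 0.1752] [0.1251 0.1687] beamend [0.1094 0.1824]
```

```bash
python3 -c "
from h import *
go([.5539,-.4288,.191],125.5)"
```

```text
tcp [ 0.5906 -0.4022  0.3206] jaw yaw 125.4 q6 -1.328 gap 0.0427 F [ 0.5  0.3 -0.6] t 78.47
turn shares -0.02
shift shares before turn [ 2.26 -0.02  6.48] after [ 2.26 -0.02  6.48]
```

```bash
python3 -m pendant '[[[0.5,0,0],0,0],[[0.6,0,0.3],0,0],[[0.6,0,0.6],0,0],[[0.56,0,0.6],0,0],[[0,0,1],0,0],[[0,0,1],0,0],[[0,0,1],0,0],[[0,0,1],0,0],[[0,0,1],0,0],[[0,0,0],0,0],[[0,0,0],0,0]]' 20; python3 -m pendant '[[[0,0,0],0,1],[[0,0,0],0,1],[[0,0,0],0,1],[[0,0,0],0,1],[[0,0,0],0,1]]' 20; python3 -c "
from h import *
go([.5566,-.4269,.189],125.5)"
```

```text
clock: 79.85
tcp_pos: [0.5538, -0.4287, 0.1915]
orientation: [0.0, -0.304, 0.953, -0.0]
wrist_force: [-0.4, 0.1, 0.1]
finger_gap: 0.0426
clock: 80.47
tcp_pos: [0.5544, -0.4285, 0.1909]
orientation: [0.0, -0.304, 0.953, -0.0]
wrist_force: [1.2, -0.7, 1.7]
finger_gap: 0.0133
tcp [ 0.5544 -0.4285  0.1909] jaw yaw 125.43 q6 -1.391 gap 0.0133 F [ 1.2 -0.7  1.7] t 80.47
turn shares -0.01
shift shares before turn [-0.14  0.    0.09] after [-0.14  0.    0.09]
```

```bash
python3 -m pendant '[[[-0.09,0,0.05],0,1],[[-0.09,0,0.04],0,1],[[0,0,0],0,1],[[0,0,0],0,1]]' 20; python3 -m pendant '[[[0,0,0],0,0.5],[[0,0,0],0,0.2],[[0,0,0],0,0],[[0,0,-0.6],0,0],[[0,0,-1],0,0],[[0,0,-1],0,0],[[-0.3,0,-1],0,0],[[-0.4,0,-1],0,0],[[-0.4,0,-1],0,0],[[-0.4,0,-1],0,0],[[-0.4,0,0],0,0],[[-0.3,0,0],0,0]]' 20; python3 -m pendant '[[[0,0,0],0,0],[[0,0,0],0,0],[[0,0,0],0,0],[[0,0,0],0,0]]'; python3 -c "
from h import *
import pickle
r=cam('wrist','w30.png');pickle.dump(r,open('w30.pkl','wb'))
cv2.imwrite('pics/w30c.png',cv2.resize(r['color'][160:320,220:360],None,fx=5,fy=3.6,interpolation=cv2.INTER_CUBIC))
go()"
```

```text
clock: 80.97
tcp_pos: [0.5571, -0.4265, 0.1889]
orientation: [0.0, -0.304, 0.953, -0.0]
wrist_force: [1.8, -2.9, 2.0]
finger_gap: 0.0134
clock: 82.48
tcp_pos: [0.5931, -0.4004, 0.3203]
orientation: [-0.0, -0.304, 0.953, 0.0]
wrist_force: [0.1, -0.3, 0.1]
finger_gap: 0.0428
clock: 82.98
tcp_pos: [0.5925, -0.4008, 0.3207]
orientation: [-0.0, -0.304, 0.953, 0.0]
wrist_force: [-0.4, 0.1, -1.2]
finger_gap: 0.0427
tcp [ 0.5926 -0.4008  0.3208] jaw yaw 125.4 q6 -1.325 gap 0.0428 F [ 0.1 -0.3 -0.9] t 83.03
```

View pics/w30c.png

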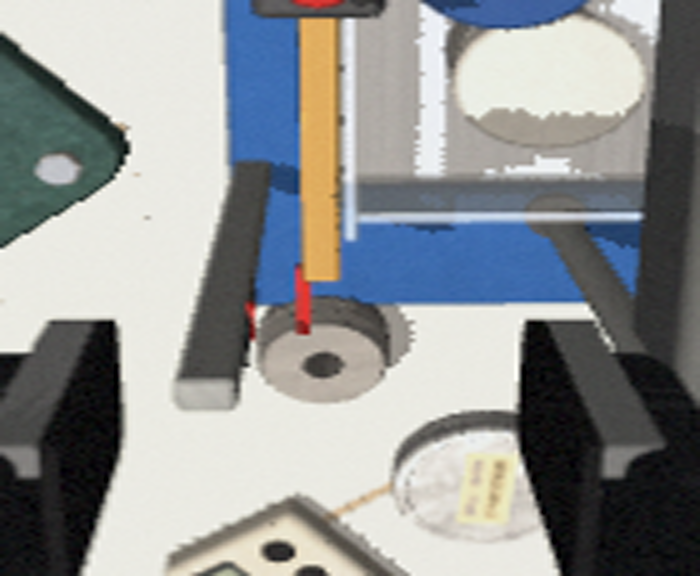

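```bash
python3 -c "
from tip import *
import pickle
b=pickle.load(open('w30.pkl','rb'))
t=zfix(b,(220+303/5,160+332/3.6),.1056);m=zfix(b,(220+250/5,160+321/3.6),.1014)
print(t,m,'beamend',zfix(b,(220+321/5,160+280/3.6),.0845))
"
```

```text
[0.1134 0.1688] [0.125  0.1698] beamend [0.1094 0.178 ]
```

View pics/w30.png

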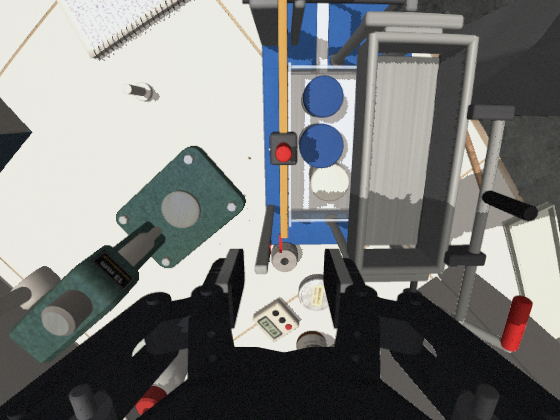

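The picture shows:
- **Pots:** all three caps are in the pan, at (322,96), (321,145) and (330,182).
- **Door and bolt:** the lever is at its shut side at (516,322), with the bolt rod in front of it.
- **Beam:** the pointer is level with its mark.

The gripper is clear, so I'm handing in.

```bash
python3 -c "
from h import *
r=cam('wrist');r=cam('wrist');cv2.imwrite('pics/w31.png',r['color']);print(np.abs(r['color'].astype(int)-cv2.imread('pics/w30.png'))[200:260,265:300].mean())
env.hand_in();go()"
```

```text
3.0474603174603176
the job is handed in; nothing more can be done
the job is handed in; nothing more can be done
```

The weighing is finished and handed in, at about 83 s of the 200 s; no verdict was reported.

**What I did:** I put the three pots from the tray (pots 0, 2 and 3; no red-capped one was there) into the bolted hopper. I then drew the bolt, swung the trap-door open so they dropped into the pan, and shut the door. I pushed the bolt home and slid the poise until the beam was level.

**Last checks:**
- **Pots:** all three are in the pan, at most 38 mm across and 65 mm along from its centre.
- **Door and bolt:** I pressed the door shut against its stop with about 15 N and the bolt home against its stop with about 10 N. The bolt's knob came back to where it started.
- **Beam:** the pointer tip measured 168.8 mm high against 169.8 mm for the index mark, about -0.005 rad. The height of the beam's end gave about +0.007 rad instead. The two differ in sign, but both are well inside 0.028 rad.
- **Other items:** the gripper was clear of everything at hand-in. I did not measure the brush's position at the end; it never looked disturbed in the pictures.

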